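# Unlock a gate valve and open it by one true turn

### The job

The gate valve on the bench is shut and locked: pull the lock pin up out of it and stand the pin in the metal cup. The handwheel has a lot of loose play, so turn it gently counter-clockwise until the play is taken up and you feel the stem begin to be driven, and from that point open the valve by exactly one full turn, then let go. Do not lean hard on the valve or its wheel, and leave the other things on the bench where they are.

Things in the scene. Friction and masses are not known exactly. Their poses are not given: they have to be found in the camera images.
- valve: brass gate valve fixed to the bench, on a steel pipe along its x axis (270 mm long, 44 mm thick, axis 50 mm above the bench). Origin on the bench directly under the stem axis, z up. Top of the bonnet 104 mm, of its neck (28 mm across) 131 mm above the bench.
- lug_hole (a point): mouth of the 11 mm hole, 33 mm deep, in a square brass lug (38 mm, top 105 mm above the bench) on the valve, 48 mm from the stem axis, 103 degrees counter-clockwise from the valve's x axis. The lock pin stands in it, passing up between two spokes of the wheel and blocking it.
- wheel: dark steel handwheel, level on top of the valve. Origin at its centre, 145 mm above the bench, z up. Rim 156 mm across at the middle of its bar, bar 16 mm thick; hub 32 mm across, top 158 mm above the bench; three round spokes 10 mm thick at 145 mm height, one along the wheel's x axis, the others at 120 and 240 degrees; the openings between them are clear down to 105 mm above the bench.
- wheel_axis (a point): fixed point at the wheel's centre; z is the turning axis. Counter-clockwise from above opens, clockwise soon stops hard. The wheel first turns loosely (about 0.03 N m, under 1 N at a spoke) by an unknown angle, a fifteenth to a third of a turn; then it drives the stem, at about 0.5 N m (about 10 N pushed 48 mm from the axis), for over 3 turns. It stays where left.
- stem_tip (a point): centre of the top of the brass stem (14 mm thick) that stands out of the wheel's hub on the turning axis, 162 mm above the bench with the valve shut. It does not turn; it rises 3 mm for each full turn really driven, and not while the play is taken up.
- pin: loose steel lock pin, 143 mm long, about 0.12 kg, shank 10 mm thick, upright in the valve's lug at the start. Origin at the centre of its foot, z up along the pin to its head.
- pin_head (a point): middle of the pin's round head (24 mm across, 30 mm tall), 128 mm above its foot; at the start 200 mm above the bench.
- pin_tip (a point): centre of the foot of the pin; at the start 72 mm above the bench.
- cup: round open aluminium cup fixed to the bench, 80 mm across, 90 mm tall, wall 3 mm, floor 6 mm thick. Origin at the centre of its underside, z up.
- cup_in (a point): centre of the cup's inner floor, 6 mm above the bench.
- screwdriver: bystander: screwdriver lying on the bench, wooden handle
- wrench: bystander: flat steel wrench lying on the bench
- hammer: bystander: hammer with a wooden handle, lying
- jar: bystander: glass jar, 70 mm across, 90 mm tall
- oil_bottle: bystander: grey plastic bottle, 60 mm across, 170 mm tall
- offcut: bystander: wooden offcut 120 x 50 x 35 mm
- paint_tin: bystander: grey tin, 90 mm across, 110 mm tall
- pipe_collar: bystander: short brass pipe collar, 48 mm across, 30 mm tall
There are look-alikes about, which are no part of the job. Several things have the shape of the pin; the one meant has the colours described above.

How it is judged (in metres and radians):
On the way, in this order (a step that is already met when the one before it is completed fails the run):
1. the lock pin has been pulled and stands in the cup, released (horizontal distance between pin_tip and cup_in below 0.036 m and z of pin_tip in the frame of cup between -0.005 and 0.03 m and contact force between the fingers and pin below 0.1 N), for 0.2 s.
2. the wheel has driven the stem by half a turn (z of stem_tip in the frame of valve above 0.1635 m), for 0.05 s.
At the end, for the whole second after the job is handed in: The stem has been driven up by one full turn of the wheel (3 mm, within 14 degrees of turn or 0.12 mm of rise), play not counted; the wheel is at rest; the lock pin is at rest in the cup with its foot within 30 mm of the height of the cup's underside and 36 mm of its axis (horizontal distance between pin_tip and cup_in below 0.036 m and z of pin_tip in the frame of cup between -0.005 and 0.03 m and z of stem_tip in the frame of valve between 0.164881 and 0.165119 m and angular speed of wheel below 0.05 rad/s and linear speed of pin below 0.02 m/s); the robot touches nothing.
It fails at once if the robot presses on the valve or its wheel with more than 30 N (contact force between any of the fingers, the arm and valve above 30 N).
It fails at once if a bystander is moved by more than 30 mm (distance of any of screwdriver, wrench, hammer, jar, oil_bottle, offcut, paint_tin, pipe_collar from where it was at the start of the episode above 0.03 m).
It also fails if it takes over 72 s, if anything falls off the work surface, if the arm or the gripper's body presses on something with over 40 N, if the wrist force passes 120 N, or if a joint passes its speed limit or range.

### The arm

A 6-joint arm with a two-finger parallel gripper is mounted at the origin on the work surface. World frame = base frame: x ahead of the robot, y to its left, z up, the work surface at z = 0. Lengths are in mm, angles in degrees, forces in N, time in s.
With the tool pointing down it reaches from about 300 to 850 mm from the base axis. Payload 4.2 kg.
Tool frame: the origin (TCP) lies midway between the tips of the shut fingers; the grasp point (between the pads) lies 19 mm behind it; y points along the fingers, z is the direction in which the jaws open and shut, and the axes are right-handed (so a half turn about y gives the same grasp; the last joint's range is limited). The gripper opens to 91 mm and grips with 3 to 60 N. Pads are 32 mm wide; open, the fingers measure 118 mm over their backs; the gripper's body (76 mm by 178 mm) begins 60 mm behind the grasp point.
Start: joints at [75.459, 18.312, 89.639, -0, 72.044, -1.146], TCP at [133.216, 559.375, 175.776] pointing down, gripper open.
Joint ranges: [-177.97, 177.97], [-48.28, 115.42], [12.27, 149.76], [-77.06, 257.06], [2.81, 150.46], [-146.56, 146.56]. Speed limits (degrees/s): [147.25, 147.25, 180, 180, 180, 180].

### API

Orientations are given as [roll, pitch, yaw] about the fixed x, y, z axes, in that order (R = Rz(yaw) Ry(pitch) Rx(roll)).
In Python, from workcell import env gives the robot as it stands.
- The arm moves only by the shell command python3 -m handwheel 'ROWS' [FORCE]. ROWS is JSON, a list of rows, each a list of 3 entries, a list of its own where there are three numbers: the opening, from 0 (shut) to 1 (fully open), then the shift along the tool's x, y, z in mm, then the turn, a rotation vector about the tool's x, y, z in degrees. A call has exactly 10 rows; each row shifts and turns the commanded pose from where the row before left it, along the tool's axes as they then stand; what a row does not reach is not made up. A row lasts 1/12 s, in which the tool goes at most 41.7 mm and 7.16 degrees, less where a joint would pass 70% of its speed; a pose out of reach is approached as far as the arm can. A call is refused whole if a number of a shift passes 41.7 or a number of a turn 7.16, either way. A call with a gripper value outside its range is refused whole. The fingers move at their own pace and stop on an object; FORCE is the grip in N (left out, the last holds). Time passes only in rows, so rows that do not move let the fingers close, or fill a call up. It gives the time, the measured TCP pose, the force and the opening at its end, in the units of the state.
- env.state(): the state, without advancing time (a new reading comes with each control period).
- env.grab_frame(name): name is "side" or "top" or "wrist"; returns the picture (480x640x3 uint8, red, green, blue); there is no depth.
- env.camera_info(name): a dict with "fx", "fy", "cx", "cy" (pixels), "camera_from_world" (4x4, takes a point from world to camera coordinates); the wrist camera has in their place "mount" (4x4, takes a point from camera to tool coordinates, whose origin is the TCP and whose axes are the tool frame's). Camera axes: x right, y down, z forward; pixel columns grow to the right and rows downward; lengths in mm; the calibration is good to about 2 mm. The wrist camera is an equidistant fisheye: a pixel r from the principal point sees the ray r / f radians off the axis. A picture is of the moment at which its call begins: read the wrist's pose just before it. camera_info takes no time and is no camera call.
- env.job_done(): hands the job in, once; it reports no verdict.
Trained networks look in the newest picture that a camera, given by its name, has taken for a name from the list of things; names that differ only in an ending like _2 or _b are one class to them, and where a whole thing is asked for, a point or a joint stands for the part that bears it (a point fixed in the world has none). Each returns a list of dicts, best first, with "p" (0 to 1); they miss things now and then, are a little off and sometimes report something else, mostly with a low value. They report only what shows in the picture. A call takes as long as a camera call. They do not tell look-alikes from the thing itself.
- env.masks_of(camera, label): "region" (480x640 bool, what is visible of it) and "location" ([column, row] in pixels, amid what is visible of it).
The state is a dict: "time_s": time; "qpos": joint angles; "qvel": joint speeds; "effort": joint torques, N m; "ee_pos": TCP position; "ee_rot": TCP orientation; "force": force on the tool from outside, world axes, zero at the start; "torque": the same for the moment, N m; "gripper_width": finger opening in mm.
Only numpy, scipy, OpenCV 4.12 (cv2) and the standard library are available. Lean on these libraries where they do the work, as an engineer would, in place of code of your own. Each camera call takes 0.05 s, during which the arm holds its last target.

## Working session

There is one attempt and no reset: what is moved stays moved. The work goes in short steps, Python scripts to look and compute and a shell command to move; the robot and the scene stay as the last step left them, time stands still between calls to the robot, and variables do not carry over. Pictures are saved under pics/ and viewed, and the job is handed in when it is done.

```bash
ls; mkdir -p pics
python3 - <<'E'
from workcell import env
import cv2
print(env.state())
for n in("side","top","wrist"):
    cv2.imwrite(f"pics/{n}0.png",env.grab_frame(n)[:,:,::-1]); print(n,env.camera_info(n))
E
```

```text
pics
{'time_s': 0.0, 'qpos': array([ 7.54582757e+01,  1.83511821e+01,  8.97061107e+01,  1.74063336e-03,
        7.20427126e+01, -1.14591846e+00]), 'qvel': array([-0.09018156, -0.01193463, -0.00474884, -0.05108815,  0.08393047,
       -0.08519865]), 'effort': array([ 1.45348848e-03, -4.12473035e+01, -2.31967843e+01,  7.27920304e-02,
        4.59333602e-02, -1.50429091e-04]), 'ee_pos': array([133.06115175, 558.81222286, 174.92693334]), 'ee_rot': array([-9.00999522e+01,  3.65454858e-03, -1.33963471e+01]), 'force': array([ 0.02222522,  0.11742089, -0.37913075]), 'torque': array([ 0.0628751 , -0.03965787, -0.01613979]), 'gripper_width': 91.16930301459877}
side {'fx': 518.1707706149067, 'fy': 518.1707706149067, 'cx': 314.4902449843427, 'cy': 237.2369069076687, 'camera_from_world': array([[ 9.90720010e-01, -1.33732495e-01, -2.42792347e-02,
        -4.99107907e+02],
       [-1.01789087e-01, -6.11638338e-01, -7.84561996e-01,
         1.51373971e+02],
       [ 9.00713222e-02,  7.79752629e-01, -6.19574849e-01,
         1.17411999e+03],
       [ 0.00000000e+00,  0.00000000e+00,  0.00000000e+00,

[... 254 characters left out ...]
787e-01,  9.26052013e-03, -1.86460640e-01,
         5.41577596e+02],
       [ 1.86420254e-01, -5.05564406e-03, -9.82457088e-01,
         1.41242228e+03],
       [ 0.00000000e+00,  0.00000000e+00,  0.00000000e+00,
         1.00000000e+00]])}
wrist {'fx': 371.64829954431775, 'fy': 371.64829954431775, 'cx': 321.0737800286874, 'cy': 239.0051287468836, 'mount': array([[-4.45536289e-05,  9.68933917e-01,  2.47319759e-01,
        -6.93706188e+01],
       [-1.33904736e-04, -2.47319763e-01,  9.68933907e-01,
        -2.09156087e+02],
       [ 9.99999990e-01,  1.00522345e-05,  1.40763834e-04,
        -2.08592824e+00],
       [ 0.00000000e+00,  0.00000000e+00,  0.00000000e+00,
         1.00000000e+00]])}
```

View pics/side0.png

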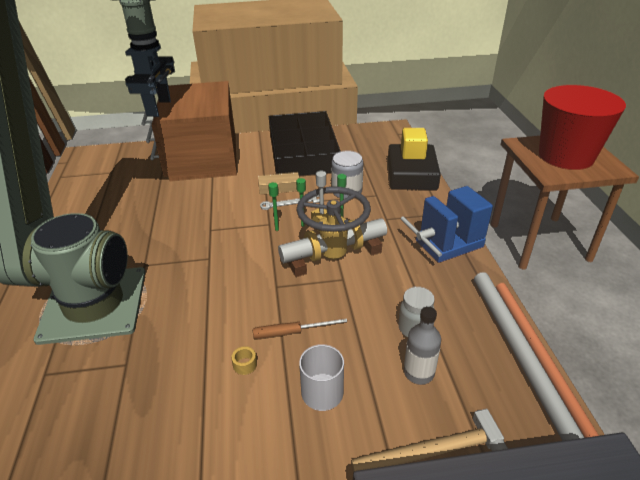

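View pics/top0.png

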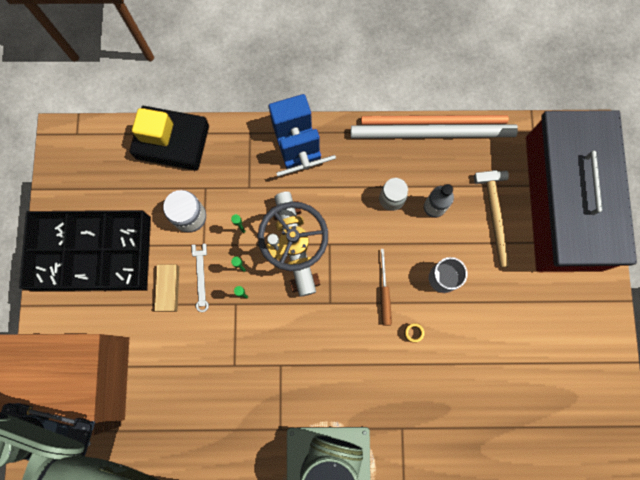

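View pics/wrist0.png

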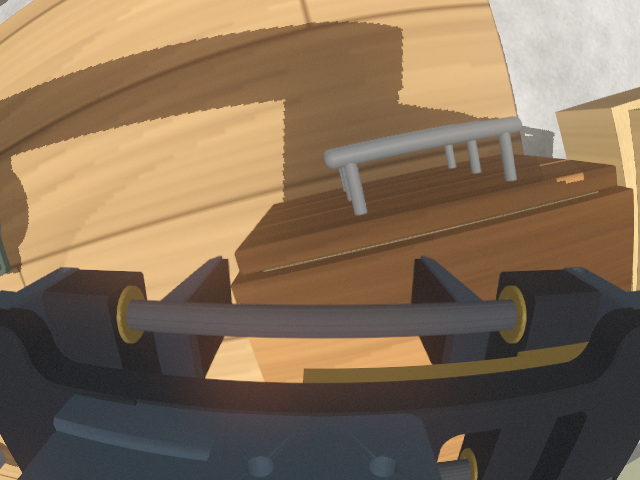

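```bash
cat > h.py <<'E'
import numpy as np, cv2
from scipy.spatial.transform import Rotation as Ro
from workcell import env
def toolT(s=None):
    s=s or env.state(); T=np.eye(4); T[:3,:3]=Ro.from_euler('xyz',s['ee_rot'],degrees=True).as_matrix(); T[:3,3]=s['ee_pos']; return T
def ray(cam,uv,T=None):
    c=env.camera_info(cam); x=(uv[0]-c['cx'])/c['fx']; y=(uv[1]-c['cy'])/c['fy']
    if cam=='wrist':
        r=np.hypot(x,y); d=np.array([x/r*np.sin(r),y/r*np.sin(r),np.cos(r)]); M=T@c['mount']
    else:
        d=np.array([x,y,1.]); M=np.linalg.inv(c['camera_from_world'])
    d=M[:3,:3]@d; return M[:3,3],d/np.linalg.norm(d)
def atz(cam,uv,z,T=None):
    o,d=ray(cam,uv,T); return o+d*(z-o[2])/d[2]
def proj(cam,P,T=None):
    c=env.camera_info(cam); P=np.append(P,1)
    if cam=='wrist':
        p=(np.linalg.inv(T@c['mount'])@P)[:3]; th=np.arctan2(np.hypot(p[0],p[1]),p[2]); q=p[:2]/np.hypot(*p[:2])*th
    else: p=(c['camera_from_world']@P)[:3]; q=p[:2]/p[2]
    return np.array([c['fx']*q[0]+c['cx'],c['fy']*q[1]+c['cy']])
E
python3 - <<'E'
from h import *
for cam in('top','side'):
    im=env.grab_frame(cam)
    for l,z in(('pin_head',200),('stem_tip',162),('wheel',145),('cup',90),('pin',200)):
        for m in env.masks_of(cam,l):
            if m['p']<.2: continue
            ys,xs=np.nonzero(m['region']); 
            print(cam,l,round(m['p'],2),np.round(m['location'],1),xs.min(),xs.max(),ys.min(),ys.max(),np.round(atz(cam,m['location'],z),1))
    b=(210,170,370,310) if cam=='top' else (240,160,400,280)
    c=im[b[1]:b[3],b[0]:b[2],::-1]; cv2.imwrite(f'pics/{cam}_c.png',cv2.resize(c,None,fx=5 if cam=='side' else 4.2,fy=5 if cam=='side' else 4.2,interpolation=2))
E
```

```text
top pin_head 0.67 [236.  265.8] 231 244 258 271 [479.4 205.2 200. ]
top pin_head 0.62 [240.2 292.1] 233 247 285 298 [419.  194.5 200. ]
top pin_head 0.43 [235.2 221.2] 232 243 215 231 [584.2 209.  200. ]
top wheel 0.57 [289.1 235.1] 257 327 202 270 [562.1  87.2 145. ]
top wheel 0.38 [296.2 243.1] 257 327 192 296 [542.3  70.1 145. ]
top cup 0.8 [445.8 274.7] 429 466 257 292 [ 470.2 -297.7   90. ]
top cup 0.27 [292.3 244.7] 257 327 192 296 [549.5  82.3  90. ]
top cup 0.22 [274.2 241. ] 269 277 235 247 [559.3 127.6  90. ]
top pin 0.58 [273.  241.4] 268 277 235 248 [535.6 121.  200. ]
top pin 0.51 [239.3 290.9] 234 247 286 298 [421.7 196.6 200. ]
side pin_head 0.77 [323.  183.5] 316 325 170 213 [541.8 100.4 200. ]
side pin_head 0.61 [302.3 188. ] 296 306 178 226 [493.2  89.8 200. ]
side pin_head 0.52 [342.5 181.4] 337 346 174 214 [586.9 101.6 200. ]
side pin_head 0.51 [277.  198.5] 269 278 183 229 [433.6  57.4 200. ]
side wheel 0.66 [334.5 209.6] 296 370 187 231 [563.4  71.6 145. ]
side cup 0.63 [326.5 378.9] 300 343 345 410 [ 480.1 -346.4   90. ]
side pin 0.79 [274.3 199. ] 268 279 183 230 [427.6  56.4 200. ]
side pin 0.72 [303.1 190.1] 296 305 178 225 [493.9  80.9 200. ]
side pin 0.7 [341.9 180.9] 336 346 173 216 [585.9 103.9 200. ]
side pin 0.49 [320.2 183.3] 316 325 171 213 [535.6 102.3 200. ]
```

View pics/top_c.png

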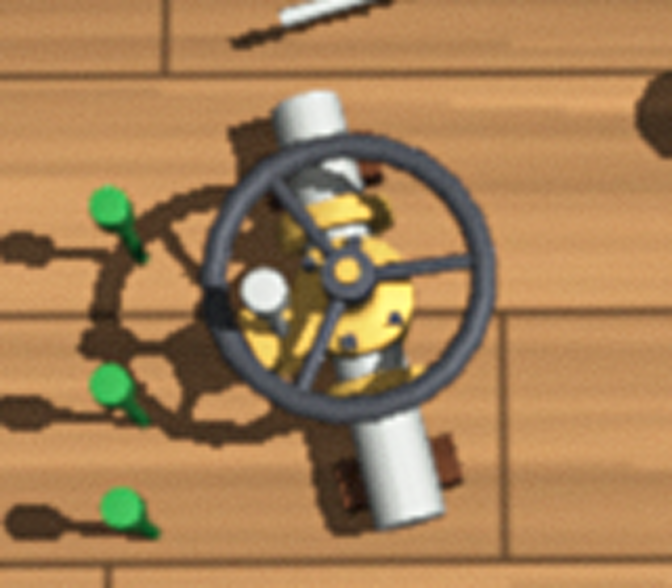

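View pics/side_c.png

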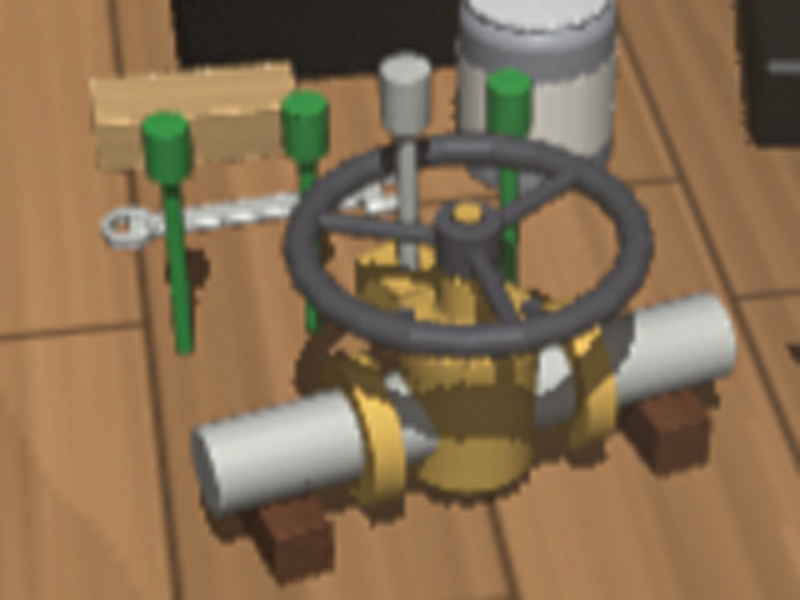

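```bash
cat >> h.py <<'E'
def tri(obs):
    A=np.zeros((3,3));b=np.zeros(3)
    for o,d in obs:
        M=np.eye(3)-np.outer(d,d);A+=M;b+=M@o
    p=np.linalg.solve(A,b); return p,[np.linalg.norm((np.eye(3)-np.outer(d,d))@(p-o)) for o,d in obs]
E
python3 - <<'E'
from h import *
n=lambda a:np.round(a,1)
for nm,t,s in(('pinheadtop',(272.9,238.8),(321,174)),('stem',(292.9,234.3),(333.6,202.4)),
   ('green1',(236.4,219.3),(342,176)),('green2',(236.5,261.5),(301,181)),('green3',(239,290.8),(273.2,185.5))):
    p,e=tri([ray('top',t),ray('side',s)]); print(nm,n(p),n(e))
print('pin z215',n(atz('top',(272.9,238.8),215)),n(atz('side',(321,174),215)),n(atz('side',(321,179),200)))
print('stem z162',n(atz('top',(292.9,234.3),162)),n(atz('side',(333.6,202.4),162)))
c=atz('top',(292.9,234.3),162)
for u in((276.7,214.0),(323.8,232.6),(282.1,262.9)):
    d=atz('top',u,145)-c; print(n(d),np.degrees(np.arctan2(d[1],d[0])),np.hypot(*d[:2]))
# cup, bottle etc
for cam in('top','side'):
    im=env.grab_frame(cam)
    if cam=='top':
        cv2.imwrite('pics/cup_c.png',cv2.resize(im[165:345,370:520,::-1],None,fx=4,fy=3.3,interpolation=2))
    else: cv2.imwrite('pics/cup_s.png',cv2.resize(im[280:420,280:450,::-1],None,fx=4,fy=4,interpolation=2))
E
```

```text
pinheadtop [539.6 120.1 213.3] [0.7 0.7]
stem [561.4  77.2 161.2] [0.9 0.9]
green1 [604.7 215.  143.2] [1.8 1.8]
green2 [500.7 213.2 141. ] [1.2 1.2]
green3 [430.3 206.2 139.8] [1.2 1.2]
pin z215 [538.5 120.  215. ] [539.9 117.5 215. ] [540.  120.2 200. ]
stem z162 [560.2  77.1 162. ] [562.1  76.3 162. ]
[ 54.5  40.2 -17. ] 36.40003755266119 67.68137851899533
[  7.2 -73.6 -17. ] -84.38645351057042 73.94525955937137
[-65.9  26.6 -17. ] 157.99560211338246 71.0242381841282
```

View pics/cup_c.png

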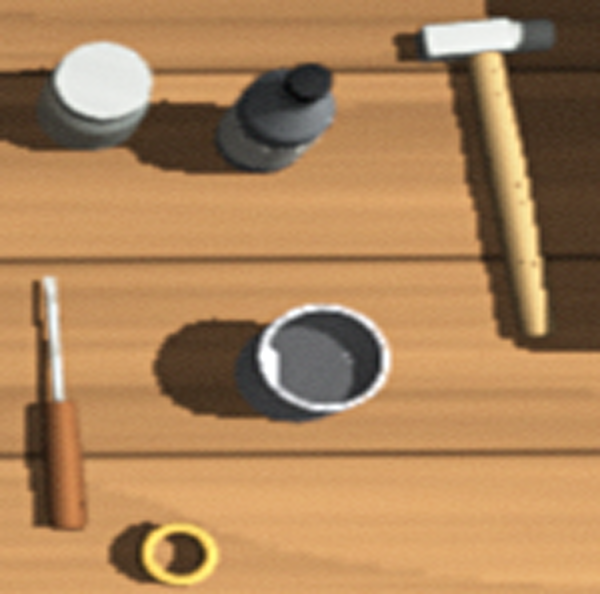

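View pics/cup_s.png

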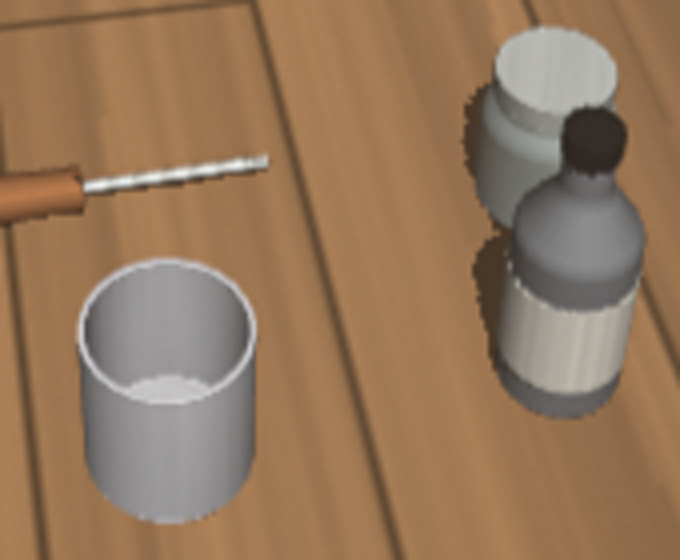

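```bash
python3 - <<'E'
from h import *
print(atz('top',(450.8,273.5),90),atz('side',(322,362.8),90), tri([ray('top',(450.8,273.5)),ray('side',(322,362.8))]))
E
python3 -m handwheel '[[1,[0,-27,0],[0,0,0]],[1,[0,-27,0],[0,0,0]],[1,[15,-27,-10],[0,0,0]],[1,[25,0,-17],[0,0,0]],[1,[25,0,-17],[0,0,0]],[1,[25,0,-17],[0,0,0]],[1,[25,0,-17],[0,0,0]],[1,[25,0,-17],[0,0,0]],[1,[25,0,-17],[0,0,0]],[1,[25,0,-17],[0,0,0]]]'
```

```text
[ 473.04210369 -310.23689796   90.        ] [ 477.40072223 -311.33500537   90.        ] (array([ 475.40501304, -310.53233267,   88.55357323]), [np.float64(2.131582799949826), np.float64(2.1315827999497845)])
time_s: 1.68
ee_pos: [288.9, 388.7, 257.0]
ee_rot: [-90.0, -0.0, -13.4]
force: [0.9, 0.0, 0.2]
gripper_width: 91.5
```

```bash
python3 -m handwheel '[[1,[32,0,-21],[0,0,0]],[1,[32,0,-21],[0,0,0]],[1,[32,0,-21],[0,0,0]],[1,[32,0,-21],[0,0,0]],[1,[32,0,-21],[0,0,0]],[1,[32,0,-21],[0,0,0]],[1,[32,0,-21],[0,0,0]],[1,[32,0,-21],[0,0,0]],[1,[30,0,-21],[0,0,0]],[1,[20,0,-14],[0,0,0]]]'
python3 - <<'E'
from h import *
T=toolT(); s=env.state(); print(s['ee_pos'],s['qpos'],s['force'])
im=env.grab_frame('wrist'); cv2.imwrite('pics/w1.png',im[:,:,::-1])
print(proj('wrist',[539.3,120,215],T),proj('wrist',[539.3,120,200],T), proj('wrist',[561.2,76.8,162],T))
for m in env.masks_of('wrist','pin'): print(m['p'],m['location'])
E
```

```text
time_s: 2.52
ee_pos: [540.7, 118.7, 256.6]
ee_rot: [-90.0, -0.1, -13.5]
force: [-0.3, -0.4, 0.0]
gripper_width: 91.4
[540.72295537 118.72657482 256.57099177] [ 1.12292252e+01  1.40859862e+01  8.40375773e+01 -5.32344091e-02
  8.18448937e+01 -6.52513794e+01] [-0.30859954 -0.4155357   0.04935196]
[325.33878298 244.06221112] [325.12262444 238.74895852] [281.77724602 263.10449569]
0.83 [412.2, 153.2]
0.79 [387.5, 83.3]
0.73 [431.4, 252.2]
0.66 [327.4, 239.3]
```

View pics/w1.png

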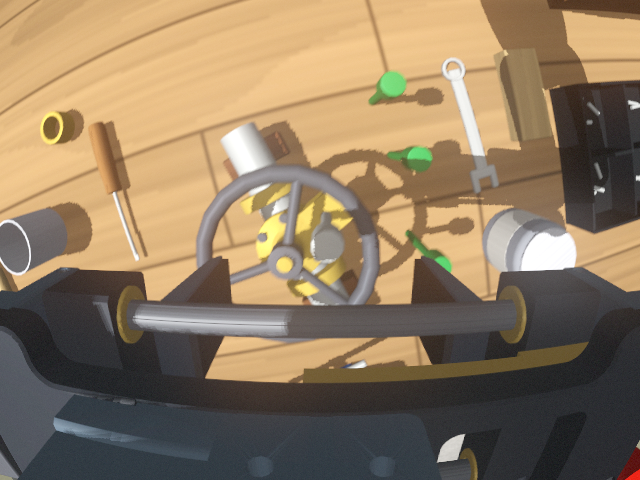

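```bash
python3 -m handwheel '[[1,[-1.3,10,2.5],[0,0,0]],[1,[0,10,0],[0,0,0]],[1,[0,10,0],[0,0,0]],[1,[0,10,0],[0,0,0]],[1,[0,10,0],[0,0,0]],[1,[0,10,0],[0,0,0]],[0.6,[0,10,0],[0,0,0]],[0.5,[0,5,0],[0,0,0]],[0.5,[0,0,0],[0,0,0]],[0.5,[0,0,0],[0,0,0]]]' 8
python3 - <<'E'
from h import *
T=toolT(); s=env.state(); print(s['ee_pos'],s['gripper_width'],s['force'])
im=env.grab_frame('wrist'); cv2.imwrite('pics/w2.png',cv2.resize(im[170:370,190:460,::-1],None,fx=2.9,fy=2.9,interpolation=2))
E
```

```text
time_s: 3.45
ee_pos: [538.2, 124.3, 181.6]
ee_rot: [-90.0, 0.0, -13.4]
force: [-0.6, 0.1, 0.2]
gripper_width: 67.5
[538.1568408  124.25487272 181.56707539] 67.52759595011612 [-0.57587116  0.0623746   0.22135456]
```

View pics/w2.png

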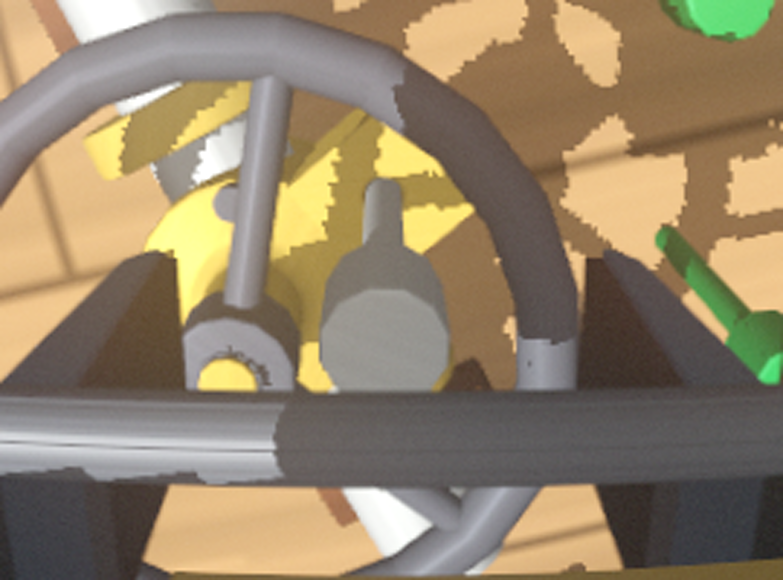

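Run:
```python
from h import *
T=toolT(); P=atz('wrist',(322.8,291.4),215,T); print(P, (np.linalg.inv(T)@np.append(P,1)))
P=atz('wrist',(190+230/2.9,170+375/2.9),162,T); print(P)
```

```text
[541.33869655 122.36774486 215.        ] [  3.24385532 -32.95435267  -1.17650677   1.        ]
[560.21100507  81.0922489  162.        ]
```

```bash
python3 -m handwheel '[[0.3,[2.5,0,0],[0,0,0]],[0.2,[0,0,0],[0,0,0]],[0.1,[0,0,0],[0,0,0]],[0.1,[0,0,0],[0,0,0]],[0.1,[0,0,0],[0,0,0]],[0.1,[0,0,0],[0,0,0]],[0.1,[0,0,0],[0,0,0]],[0.1,[0,0,0],[0,0,0]],[0.1,[0,0,0],[0,0,0]],[0.1,[0,0,0],[0,0,0]]]' 5
```

```text
time_s: 4.33
ee_pos: [540.5, 123.7, 181.7]
ee_rot: [-90.0, 0.0, -13.4]
force: [-0.4, 0.5, -0.6]
gripper_width: 8.9
```

Run:
```python
from h import *
T=toolT(); s=env.state(); print(s['ee_pos'],s['gripper_width'],s['force'])
im=env.grab_frame('wrist'); a=cv2.resize(im[170:370,190:460,::-1],None,fx=2.9,fy=2.9,interpolation=2)
cv2.imwrite('pics/w3.png',a)
im=env.grab_frame('side'); cv2.imwrite('pics/s3.png',cv2.resize(im[80:280,240:440,::-1],None,fx=3,fy=3,interpolation=2))
```

```text
[540.53060631 123.65844288 181.73041392] 8.914565219298717 [-0.3877088   0.48461337 -0.5838949 ]
```

View pics/w3.png

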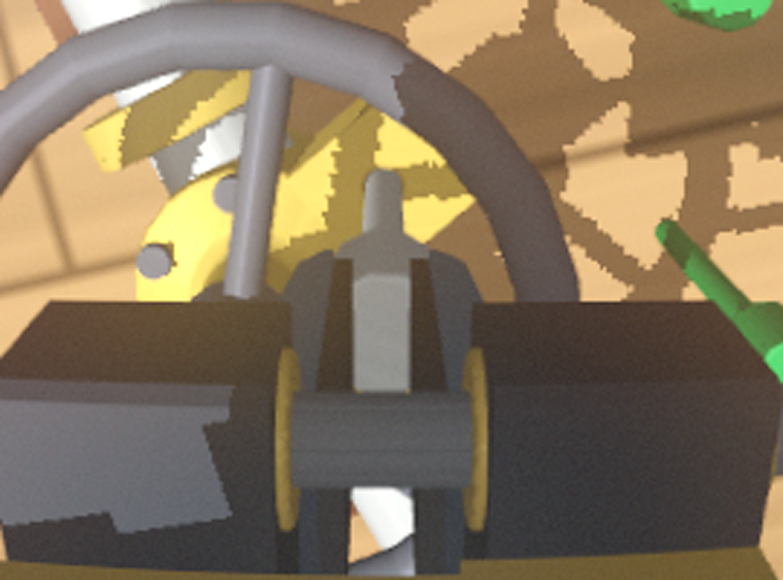

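View pics/s3.png

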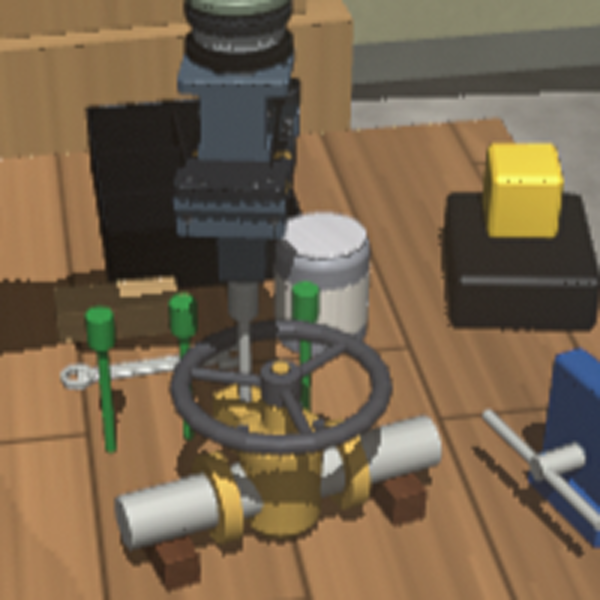

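```bash
python3 -m handwheel '[[0,[0,0,0],[0,0,0]],[0,[0,0,0],[0,0,0]],[0,[0,-1,0],[0,0,0]],[0,[0,-3,0],[0,0,0]],[0,[0,-5,0],[0,0,0]],[0,[0,-5,0],[0,0,0]],[0,[0,-5,0],[0,0,0]],[0,[0,-5,0],[0,0,0]],[0,[0,-5,0],[0,0,0]],[0,[0,-5,0],[0,0,0]]]' 30
python3 - <<'E'
from h import *
im=env.grab_frame('side'); cv2.imwrite('pics/s4.png',cv2.resize(im[80:280,240:440,::-1],None,fx=3,fy=3,interpolation=2))
E
```

```text
time_s: 5.27
ee_pos: [540.6, 123.7, 216.4]
ee_rot: [-90.0, -0.0, -13.4]
force: [-0.2, -0.8, -0.7]
gripper_width: 0.6
```

View pics/s4.png

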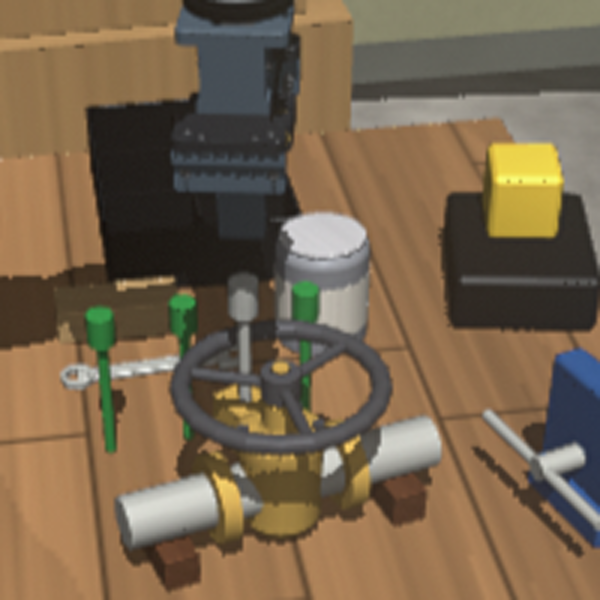

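Run:
```python
from h import *
T=np.eye(4)
for p in((0,0,0),(16,0,0),(-16,0,0),(-16,0,18),(-16,-19,0)): print(p,proj('wrist',np.array(p,float),T))
s=env.state();print(s['ee_pos'],s['ee_rot']);T=toolT()
for cam in('side','top'):
    print(cam,proj(cam,T[:3,3]),proj(cam,[539.3,120,215]))
im=env.grab_frame('top'); cv2.imwrite('pics/t4.png',cv2.resize(im[170:310,210:370,::-1],None,fx=4,fy=4,interpolation=2))
im=env.grab_frame('wrist'); cv2.imwrite('pics/w4.png',im[:,:,::-1])
```

```text
(0, 0, 0) [324.54131529 265.14253119]
(16, 0, 0) [324.46291748 290.14408518]
(-16, 0, 0) [324.61191058 238.9751985 ]
(-16, 0, 18) [355.50315108 238.97556442]
(-16, -19, 0) [324.94583522 247.81508316]
[541.24250824 123.77226126 217.48201993] [-89.93721202  -0.12632471 -13.3953383 ]
side [321.17351272 171.60337181] [320.58687107 173.46586387]
top [271.14903138 237.42352214] [272.89477796 238.46922961]
```

View pics/t4.png

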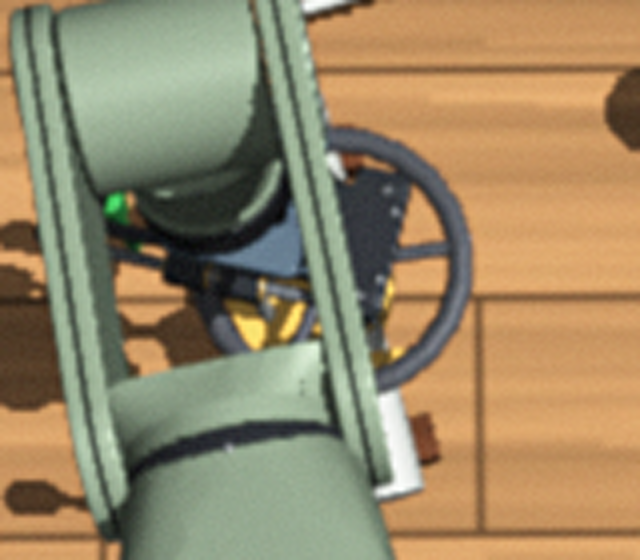

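View pics/w4.png

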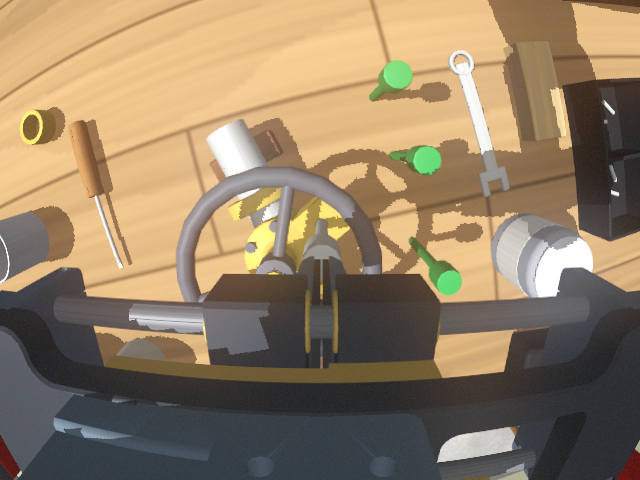

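Run:
```python
from h import *
T=toolT(); Ti=np.linalg.inv(T); n=lambda a:np.round(a,1)
for uv in((240+216/3,80+240/3),(240+268/3,80+240/3)):
    o,d=ray('side',uv); o=Ti[:3,:3]@o+Ti[:3,3]; d=Ti[:3,:3]@d
    for z in(-13,0): print('side',uv,n(o+d*(z-o[2])/d[2]))
o,d=ray('wrist',(321.5,258),np.eye(4))
for x in(-16,-11,0): print('wrist',n(o+d*(x-o[0])/d[0]))
im=env.grab_frame('wrist'); cv2.imwrite('pics/w5.png',cv2.resize(im[200:350,220:420,::-1],None,fx=4,fy=4,interpolation=2))
im=env.grab_frame('side'); cv2.imwrite('pics/s5.png',cv2.resize(im[120:220,280:380,::-1],None,fx=6,fy=6,interpolation=2))
```

```text
side (312.0, 160.0) [-18.3 -38.4 -13. ]
side (312.0, 160.0) [-19.8 -30.9   0. ]
side (329.3333333333333, 160.0) [ 20.4 -39.7 -13. ]
side (329.3333333333333, 160.0) [ 19.3 -32.2   0. ]
wrist [-16.  -37.3  -1.9]
wrist [-11.  -21.1  -1.8]
wrist [ 0.  14.3 -1.8]
```

View pics/w5.png

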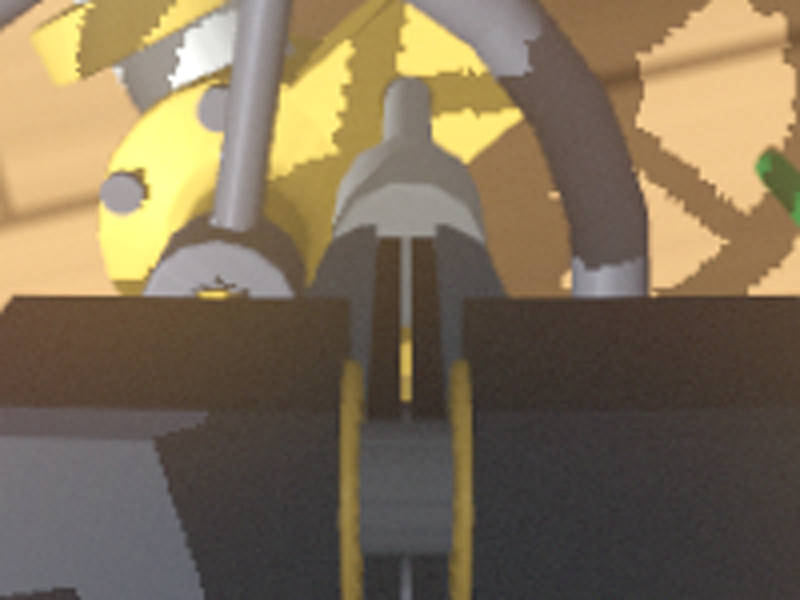

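View pics/s5.png

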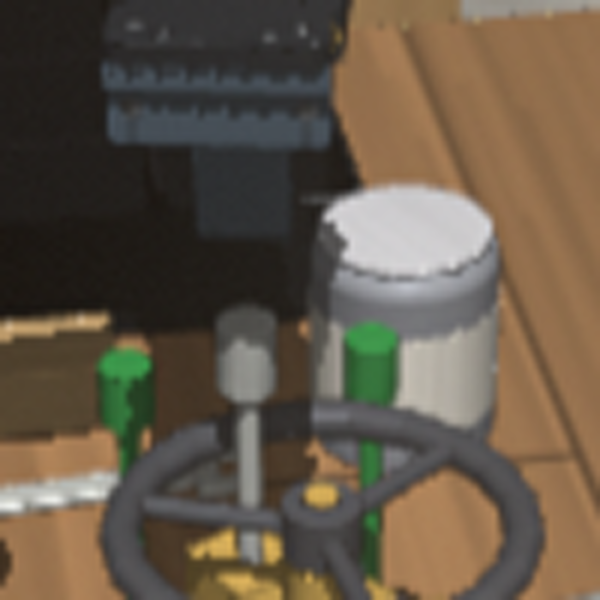

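```bash
python3 -m handwheel '[[0.6,[0,0,0],[0,0,0]],[0.6,[0,0,0],[0,0,0]],[0.6,[0,0,0],[0,0,0]],[0.6,[0,5,0],[0,0,0]],[0.6,[0,6,0],[0,0,0]],[0.6,[0,6,0],[0,0,0]],[0.6,[0,6,0],[0,0,0]],[0.6,[0,5,0],[0,0,0]],[0.6,[0,4,0],[0,0,0]],[0.6,[0,4,0],[0,0,0]]]' 10
python3 - <<'E'
from h import *
im=env.grab_frame('wrist'); cv2.imwrite('pics/w6.png',cv2.resize(im[170:370,190:460,::-1],None,fx=2.9,fy=2.9,interpolation=2))
im=env.grab_frame('side'); cv2.imwrite('pics/s6.png',cv2.resize(im[120:220,280:380,::-1],None,fx=6,fy=6,interpolation=2))
E
```

```text
time_s: 6.35
ee_pos: [540.5, 123.6, 179.1]
ee_rot: [-90.0, 0.0, -13.4]
force: [-0.3, 0.3, -0.1]
gripper_width: 54.8
```

View pics/w6.png

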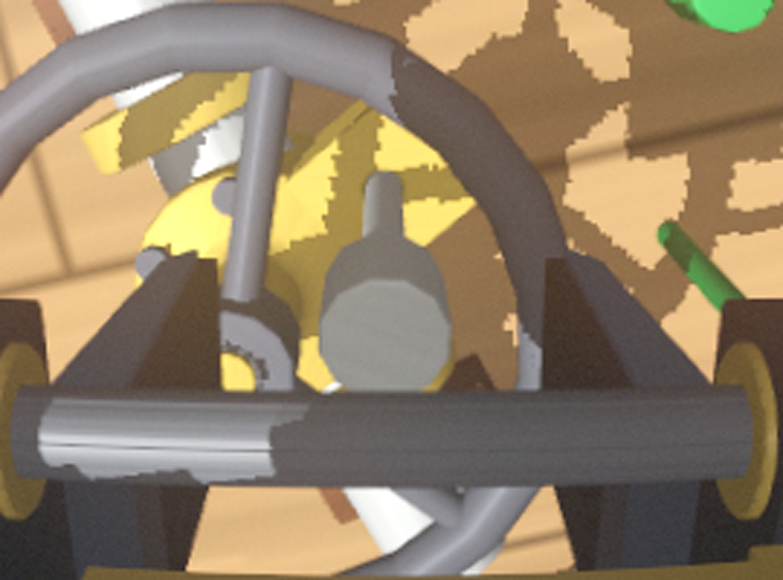

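View pics/s6.png

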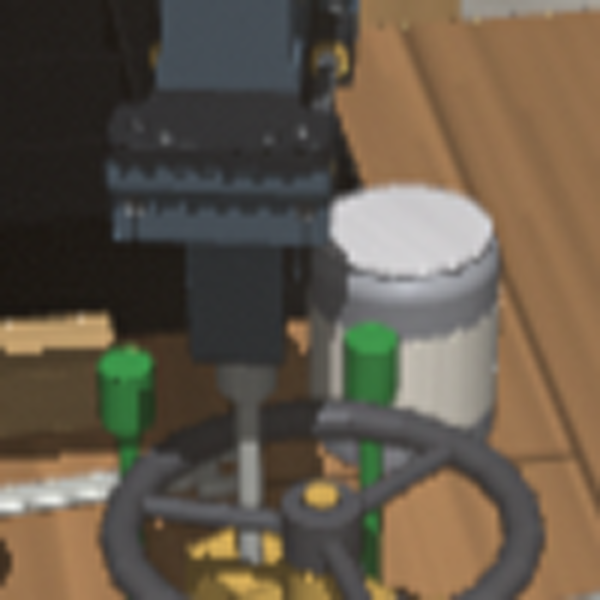

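```bash
python3 -m handwheel '[[0.6,[0,3,0],[0,0,0]],[0.6,[0,4,0],[0,0,0]],[0.6,[0,4,0],[0,0,0]],[0.6,[0,4,0],[0,0,0]],[0.6,[0,4,0],[0,0,0]],[0.6,[0,4,0],[0,0,0]],[0.6,[0,4,0],[0,0,0]],[0.6,[0,4,0],[0,0,0]],[0.6,[0,2,0],[0,0,0]],[0.6,[0,0,0],[0,0,0]]]' 10
python3 - <<'E'
from h import *
im=env.grab_frame('wrist'); cv2.imwrite('pics/w7.png',cv2.resize(im[170:370,190:460,::-1],None,fx=2.9,fy=2.9,interpolation=2))
im=env.grab_frame('side'); cv2.imwrite('pics/s7.png',cv2.resize(im[120:220,280:380,::-1],None,fx=6,fy=6,interpolation=2))
E
```

```text
time_s: 7.28
ee_pos: [540.2, 123.6, 146.1]
ee_rot: [-90.0, 0.1, -13.4]
force: [0.5, -0.4, -0.3]
gripper_width: 55.2
```

View pics/w7.png

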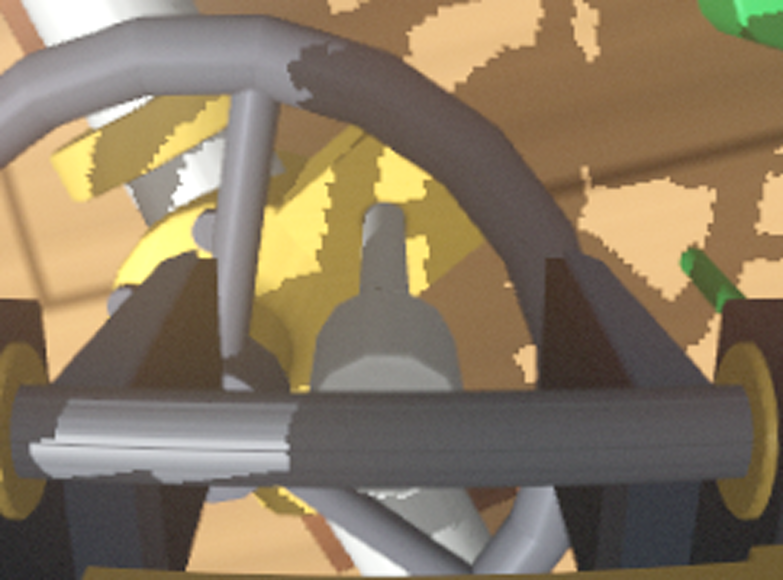

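View pics/s7.png

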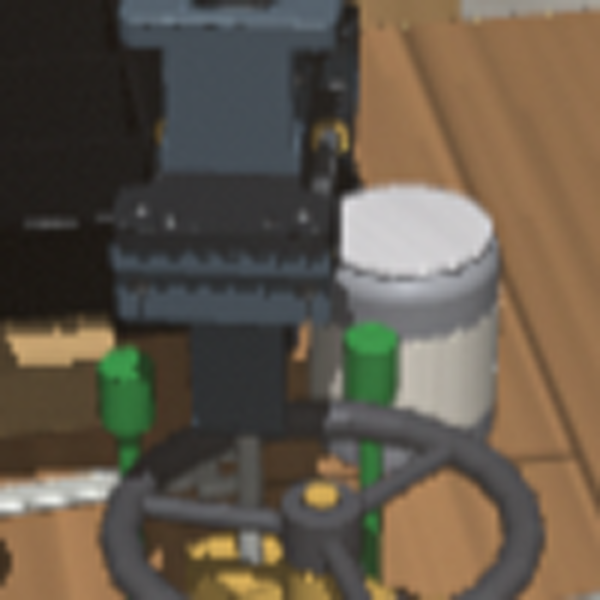

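```bash
python3 -m handwheel '[[0.4,[0,0,0],[0,0,0]],[0.3,[0,0,0],[0,0,0]],[0.2,[0,0,0],[0,0,0]],[0.1,[0,0,0],[0,0,0]],[0,[0,0,0],[0,0,0]],[0,[0,0,0],[0,0,0]],[0,[0,0,0],[0,0,0]],[0,[0,0,0],[0,0,0]],[0,[0,0,0],[0,0,0]],[0,[0,0,0],[0,0,0]]]' 5
```

```text
time_s: 8.22
ee_pos: [540.6, 123.7, 146.8]
ee_rot: [-90.0, -0.0, -13.4]
force: [0.8, 0.6, -0.2]
gripper_width: 23.9
```

```bash
python3 -m handwheel '[[0,[0,0,0],[0,0,0]],[0,[0,0,0],[0,0,0]],[0,[0,-1,0],[0,0,0]],[0,[0,-3,0],[0,0,0]],[0,[0,-5,0],[0,0,0]],[0,[0,-5,0],[0,0,0]],[0,[0,-5,0],[0,0,0]],[0,[0,-5,0],[0,0,0]],[0,[0,-5,0],[0,0,0]],[0,[0,-6,0],[0,0,0]]]' 35
python3 - <<'E'
from h import *
im=env.grab_frame('side'); cv2.imwrite('pics/s8.png',cv2.resize(im[80:280,240:440,::-1],None,fx=3,fy=3,interpolation=2))
E
```

```text
time_s: 9.05
ee_pos: [540.4, 123.6, 182.3]
ee_rot: [-90.0, 0.0, -13.4]
force: [1.2, 0.3, 0.4]
gripper_width: 23.2
```

View pics/s8.png

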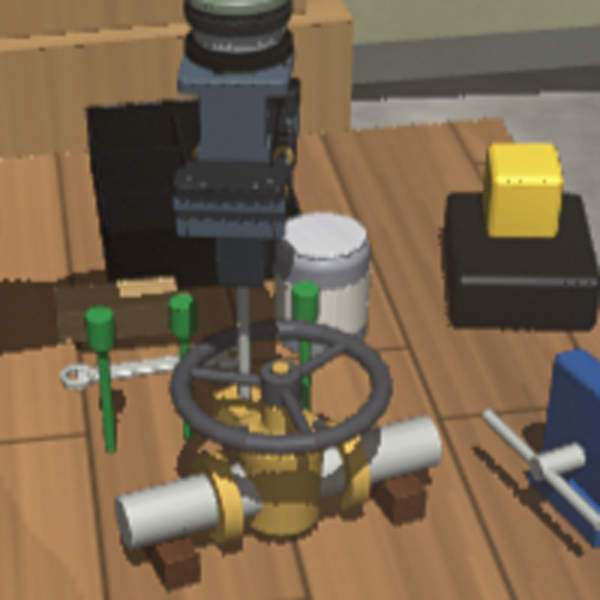

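```bash
python3 -m handwheel '[[0,[0,-8,0],[0,0,0]],[0,[0,-10,0],[0,0,0]],[0,[0,-10,0],[0,0,0]],[0,[0,-10,0],[0,0,0]],[0,[0,-10,0],[0,0,0]],[0,[0,-10,0],[0,0,0]],[0,[0,-12,0],[0,0,0]],[0,[0,-12,0],[0,0,0]],[0,[0,-10,0],[0,0,0]],[0,[0,-5,0],[0,0,0]]]' 35
python3 - <<'E'
from h import *
im=env.grab_frame('side'); cv2.imwrite('pics/s9.png',im[:,:,::-1]); print(env.state()['ee_pos'],env.state()['qpos'])
E
```

```text
time_s: 9.93
ee_pos: [541.2, 123.8, 280.8]
ee_rot: [-89.9, -0.1, -13.4]
force: [0.7, 0.2, -0.7]
gripper_width: 23.1
[541.40034922 123.85135283 281.02817903] [ 1.16945476e+01  1.37384105e+01  8.10997844e+01  6.43061461e-03
  8.49578275e+01 -6.49135109e+01]
```

View pics/s9.png

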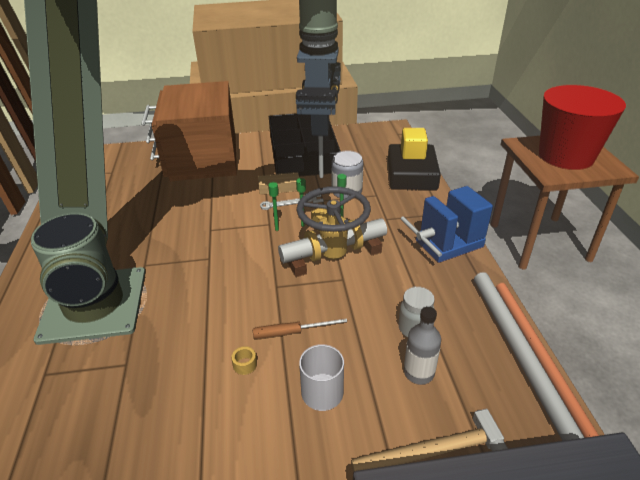

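```bash
python3 -m handwheel '[[0,[1,0,-10],[0,0,0]],[0,[1.5,0,-17],[0,0,0]],[0,[2,0,-24],[0,0,0]],[0,[2.5,0,-28],[0,0,0]],[0,[2.5,0,-28],[0,0,0]],[0,[2.5,0,-28],[0,0,0]],[0,[2.5,0,-28],[0,0,0]],[0,[2.5,0,-28],[0,0,0]],[0,[2.5,0,-28],[0,0,0]],[0,[2.5,0,-28],[0,0,0]]]'
python3 -m handwheel '[[0,[2.5,0,-28],[0,0,0]],[0,[2.5,0,-28],[0,0,0]],[0,[2.5,0,-28],[0,0,0]],[0,[2,0,-28],[0,0,0]],[0,[2,0,-26],[0,0,0]],[0,[1.5,0,-20],[0,0,0]],[0,[1,0,-16],[0,0,0]],[0,[1,0,-9],[0,0,0]],[0,[0,0,-5],[0,0,0]],[0,[0,0,0],[0,0,0]]]'
```

```text
time_s: 10.82
ee_pos: [503.4, -123.5, 277.9]
ee_rot: [-90.0, 0.1, -13.4]
force: [0.8, 0.1, -1.4]
gripper_width: 23.2
time_s: 11.65
ee_pos: [475.1, -308.7, 278.1]
ee_rot: [-90.0, 0.1, -13.5]
force: [0.2, -0.1, -1.0]
gripper_width: 23.5
```

Run:
```python
from h import *
im=env.grab_frame('side'); cv2.imwrite('pics/s10.png',cv2.resize(im[230:430,240:440,::-1],None,fx=3,fy=3,interpolation=2)); 
T=toolT(); im=env.grab_frame('wrist'); cv2.imwrite('pics/w10.png',im[:,:,::-1])
print(proj('wrist',[475,-310.5,90],T),proj('wrist',[475,-310.5,6],T),proj('side',[475,-310.5,90]))
p=T[:3,3]+[-1,-3.6,0]; print(proj('side',p+[0,0,-75]), proj('side',[p[0],p[1],90]))
for m in env.masks_of('wrist','cup'):
    ys,xs=np.nonzero(m['region']); print(m['p'],m['location'],xs.min(),xs.max(),ys.min(),ys.max())
```

```text
[320.32076385 210.63634664] [320.38287301 199.60592276] [320.59246175 362.59040988]
[319.17715145 319.15905134] [320.37121621 363.05994671]
0.79 [322.8, 210.8] 286 358 170 246
```

View pics/s10.png

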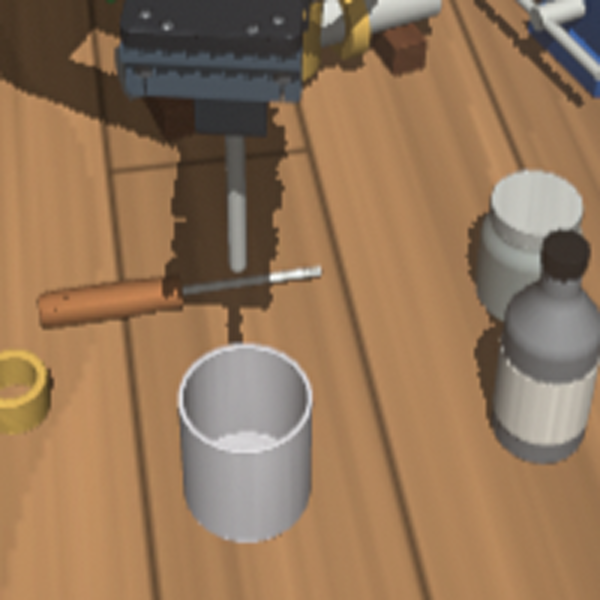

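View pics/w10.png

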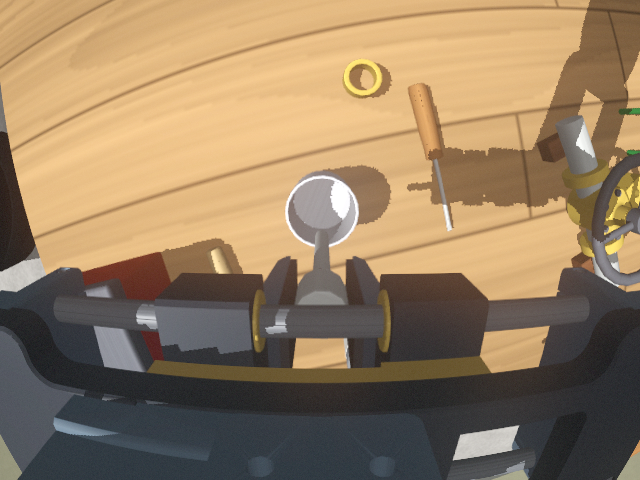

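```bash
python3 - <<'E'
from h import *
print(atz('top',(435,208),60),atz('side',(422,355),60),atz('top',(386,318),0))
E
python3 -m handwheel '[[0,[0.5,10,-0.5],[0,0,0]],[0,[0.5,15,-0.5],[0,0,0]],[0,[0,18,0],[0,0,0]],[0,[0,18,0],[0,0,0]],[0,[0,18,0],[0,0,0]],[0,[0,18,0],[0,0,0]],[0,[0,18,0],[0,0,0]],[0,[0,18,0],[0,0,0]],[0,[0,15,0],[0,0,0]],[0,[0,10,0],[0,0,0]]]'
```

```text
[ 648.82161838 -284.97481626   60.        ] [ 666.84177316 -298.68468224   60.        ] [ 371.09936443 -156.36778709    0.        ]
time_s: 12.63
ee_pos: [475.7, -307.8, 118.5]
ee_rot: [-89.9, 0.2, -13.3]
force: [-0.4, 0.9, -0.9]
gripper_width: 23.6
```

```bash
python3 -m handwheel '[[0,[0,6,0],[0,0,0]],[0,[0,6,0],[0,0,0]],[0,[0,6,0],[0,0,0]],[0,[0,5,0],[0,0,0]],[0,[0,4,0],[0,0,0]],[0,[0,3,0],[0,0,0]],[0,[0,2,0],[0,0,0]],[0,[0,1,0],[0,0,0]],[0,[0,0.5,0],[0,0,0]],[0,[0,0,0],[0,0,0]]]'
python3 - <<'E'
from h import *
print(env.state()['ee_pos'],env.state()['force'])
im=env.grab_frame('side'); cv2.imwrite('pics/s11.png',cv2.resize(im[230:430,240:440,::-1],None,fx=3,fy=3,interpolation=2)); 
T=toolT(); im=env.grab_frame('wrist'); cv2.imwrite('pics/w11.png',im[:,:,::-1])
E
```

```text
time_s: 13.47
ee_pos: [476.6, -309.4, 87.3]
ee_rot: [-90.0, -0.0, -13.4]
force: [-0.1, 0.2, -1.2]
gripper_width: 23.4
[ 476.58983828 -309.37060001   87.28016707] [-0.05830349  0.16738068 -1.17004591]
```

View pics/s11.png

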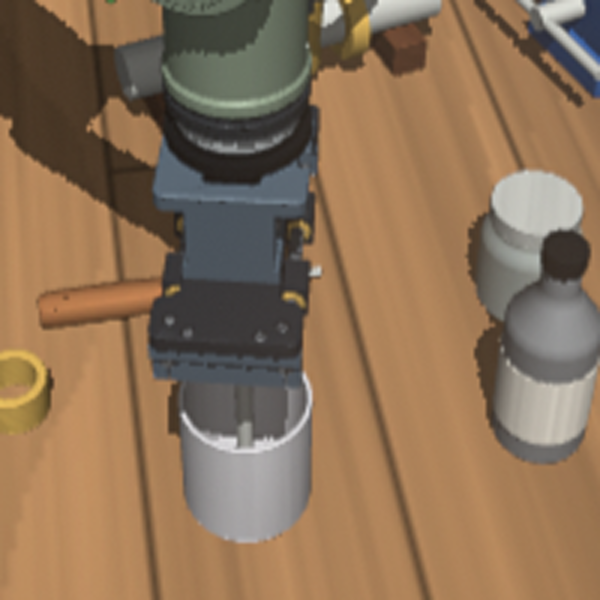

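View pics/w11.png

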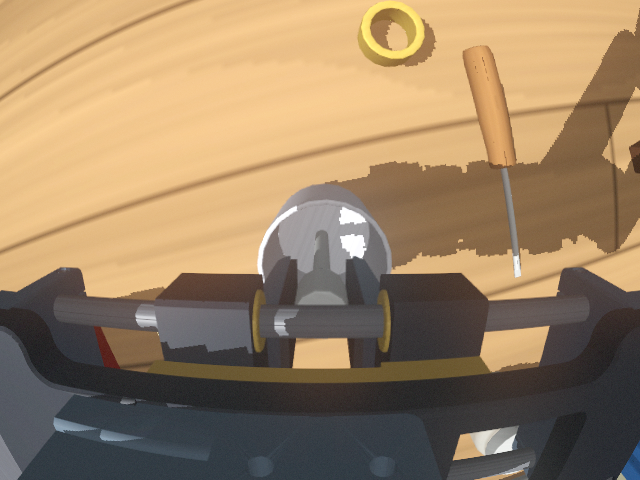

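```bash
python3 -m handwheel '[[0,[0,1.5,0],[0,0,0]],[0,[0,1.5,0],[0,0,0]],[0,[0,1,0],[0,0,0]],[0,[0,1,0],[0,0,0]],[0,[0,0.5,0],[0,0,0]],[0,[0,0,0],[0,0,0]],[0,[0,0,0],[0,0,0]],[0,[0,0,0],[0,0,0]],[0,[0,0,0],[0,0,0]],[0,[0,0,0],[0,0,0]]]'
```

```text
time_s: 14.4
ee_pos: [476.6, -309.3, 81.8]
ee_rot: [-90.0, -0.0, -13.4]
force: [0.0, 0.0, -1.7]
gripper_width: 23.2
```

```bash
python3 -m handwheel '[[0.3,[0,0,0],[0,0,0]],[0.35,[0,0,0],[0,0,0]],[0.45,[0,0,0],[0,0,0]],[0.6,[0,0,0],[0,0,0]],[0.8,[0,0,0],[0,0,0]],[0.8,[0,0,0],[0,0,0]],[0.8,[0,0,0],[0,0,0]],[0.8,[0,0,0],[0,0,0]],[0.8,[0,-2,0],[0,0,0]],[0.8,[0,-4,0],[0,0,0]]]'
python3 - <<'E'
from h import *
print(env.state()['ee_pos'],env.state()['force'])
im=env.grab_frame('side'); cv2.imwrite('pics/s12.png',cv2.resize(im[230:430,240:440,::-1],None,fx=3,fy=3,interpolation=2)); 
T=toolT(); im=env.grab_frame('wrist'); cv2.imwrite('pics/w12.png',im[:,:,::-1])
E
```

```text
time_s: 15.23
ee_pos: [476.2, -309.1, 87.5]
ee_rot: [-90.0, 0.1, -13.4]
force: [0.7, 0.2, -0.5]
gripper_width: 72.6
[ 476.18745565 -309.05546461   87.48033251] [ 0.66226673  0.24676917 -0.48790434]
```

View pics/s12.png

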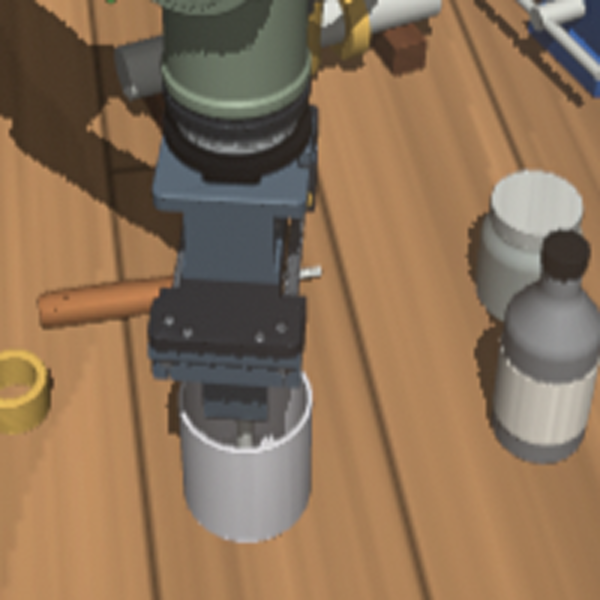

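View pics/w12.png

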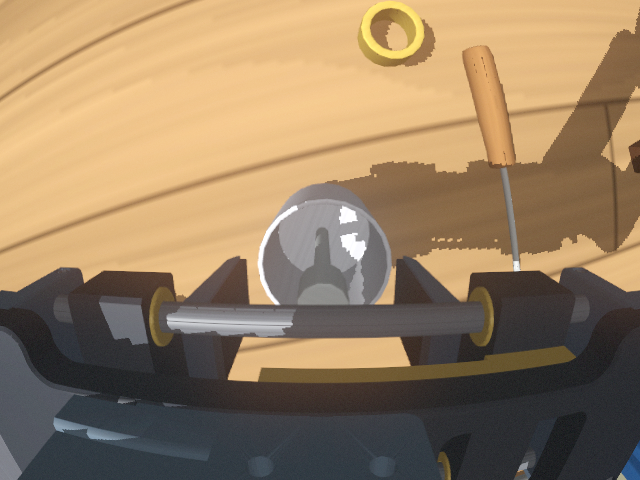

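```bash
python3 -m handwheel '[[0.8,[0,-8,0],[0,0,0]],[0.8,[0,-12,0],[0,0,0]],[0.8,[0,-18,0],[0,0,0]],[0.8,[0,-20,0],[0,0,0]],[0.6,[0,-20,0],[0,0,0]],[0.4,[0,-20,0],[0,0,0]],[0.2,[0,-20,0],[0,0,0]],[0,[0,-20,0],[0,0,0]],[0,[0,-15,0],[0,0,0]],[0,[0,-10,0],[0,0,0]]]'
python3 - <<'E'
from h import *
im=env.grab_frame('side'); cv2.imwrite('pics/s13.png',cv2.resize(im[200:430,230:440,::-1],None,fx=3,fy=2.6,interpolation=2))
im=env.grab_frame('top'); cv2.imwrite('pics/t13.png',im[:,:,::-1])
# guide rod
o,d=ray('wrist',(321,320),np.eye(4))
for x in(-10,0,10): print(np.round(o+d*(x-o[0])/d[0],1))
a,b=16,13.5
for r in(42,45,48,50):
  out=[]
  for th in range(0,90,5):   # spoke direction relative to tool x axis (in plane x-> , jaw), ccw
    t=np.radians(th); s=np.array([np.cos(t),np.sin(t)]); n=np.array([-s[1],s[0]])
    C=[np.array([i*a,j*b]) for i in(-1,1) for j in(-1,1)]
    h=max(c@n for c in C); k=max(C,key=lambda c:c@n)
    al=np.arcsin((h+5)/r); cen=r*np.array([np.cos(t-al),np.sin(t-al)])
    lev=(cen+k)@s
    R=[np.hypot(*(cen+c)) for c in C]
    out.append((lev,max(R),min(np.hypot(*(cen+np.array([x,y]))) for x in np.linspace(-a,a,9) for y in np.linspace(-b,b,9)),np.degrees(al)))
  out=np.array(out); print(r,out.min(0).round(1),out.max(0).round(1))
E
```

```text
time_s: 16.17
ee_pos: [477.0, -309.6, 253.3]
ee_rot: [-90.1, -0.2, -13.4]
force: [0.5, -0.8, -0.4]
gripper_width: 35.8
[-10.  -91.7  -2.1]
[  0.  -71.9  -2.1]
[ 10.  -52.1  -2.1]
42 [21.7 59.9 21.1 26.1] [47.8 62.9 26.  38.1]
45 [25.  62.6 24.1 24.3] [51.2 65.9 29.  35.2]
48 [28.3 65.6 27.1 22.7] [54.7 68.9 32.  32.7]
50 [30.5 67.4 29.1 21.7] [56.9 70.9 34.  31.2]
```

View pics/s13.png

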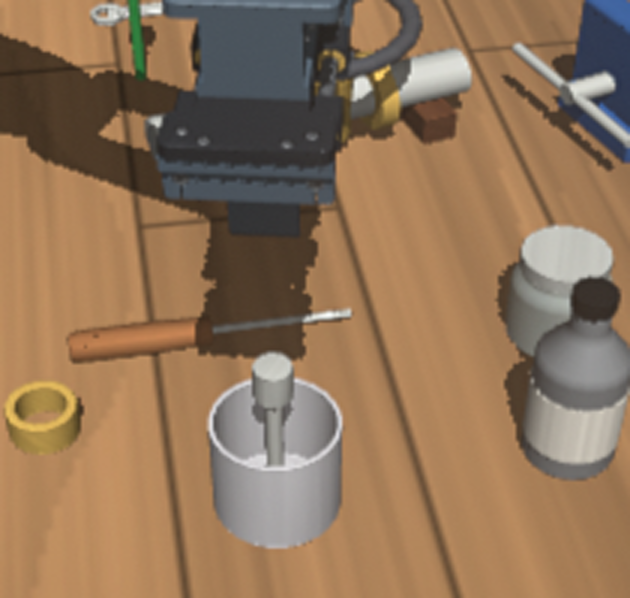

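View pics/t13.png

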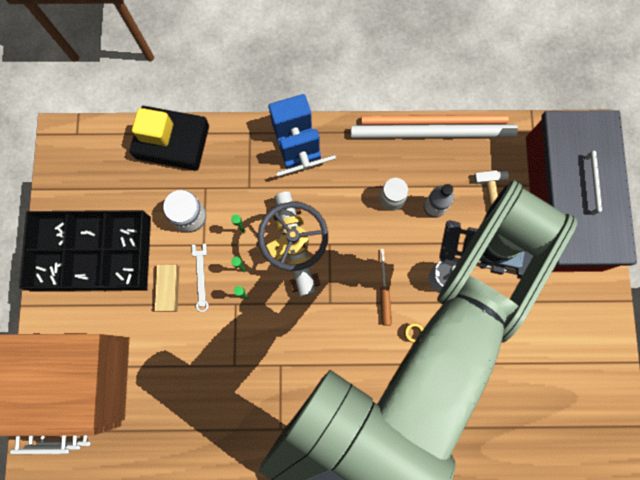

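Run:
```python
import numpy as np
a,b=16,13.5
for th in range(0,180,10):
    t=np.radians(th); s=np.array([np.cos(t),np.sin(t)]); n=np.array([-s[1],s[0]])
    C=[np.array([i*a,j*b]) for i in(-1,1) for j in(-1,1)]
    h=max(c@n for c in C); k=max(C,key=lambda c:c@n)
    best=None
    for u in np.arange(20,60,.25):
        cen=u*s-(h+5)*n
        R=max(np.hypot(*(cen+c)) for c in C)
        if R<=67: best=(u,(cen+k)@s,R,np.hypot(*cen),np.degrees(np.arctan2(cen[1],cen[0]))-th)
    print(th,round(h,1),np.round(best,1))
```

```text
0 13.5 [ 42.8  26.8  66.9  46.6 -23.4]
10 16.1 [ 42.2  28.8  66.9  47.2 -26.5]
20 18.2 [ 42.2  31.8  66.9  48.2 -28.7]
30 19.7 [ 43.   35.9  67.   49.6 -29.9]
40 20.6 [ 40.8  37.2  66.8  48.1 -32.2]
50 20.9 [ 39.5  39.6  67.   47.3 -33.3]
60 20.6 [ 38.8  42.4  67.   46.4 -33.5]
70 19.7 [ 38.8  46.   66.8  45.9 -32.5]
80 18.1 [ 40.   50.5  66.9  46.2 -30. ]
90 16.0 [ 42.2  28.8  66.9  47.2 -26.4]
100 18.1 [ 42.2  31.7  66.9  48.2 -28.7]
110 19.7 [ 43.   35.8  67.   49.6 -29.8]
120 20.6 [ 44.5  40.8  66.8  51.3 -29.9]
130 20.9 [ 42.5  42.4  67.   49.8 -31.4]
140 20.6 [ 40.8  44.3  66.8  48.1 -32.2]
150 19.7 [ 40.   47.1  66.9  47.  -31.7]
160 18.2 [ 40.   50.4  66.9  46.2 -30.1]
170 16.1 [ 40.8  54.2  66.8  45.9 -27.3]
```

```bash
python3 -m handwheel '[[0,[-1,0,10],[0,0,0]],[0,[-1,0,17],[0,0,0]],[0,[-2,0,24],[0,0,0]],[0,[-2,0,29],[0,0,0]],[0,[-2,0,29],[0,0,0]],[0,[-2,0,29],[0,0,0]],[0,[-2,0,29],[0,0,0]],[0,[-2,0,29],[0,0,0]],[0,[-2,0,29],[0,0,0]],[0,[-2,0,29],[0,0,0]]]' 20
python3 -m handwheel '[[0,[-2,0,29],[0,0,0]],[0,[-2,0,29],[0,0,0]],[0,[-2,0,29],[0,0,0]],[0,[-2,0,29],[0,0,0]],[0,[-1,0,26],[0,0,0]],[0,[-1,0,20],[0,0,0]],[0,[-1,0,14],[0,0,0]],[0,[-1,0,8],[0,0,0]],[0,[-1,0,4],[0,0,0]],[0,[0,0,0],[0,0,0]]]'
```

```text
time_s: 17.1
ee_pos: [516.7, -55.8, 249.2]
ee_rot: [-90.0, 0.2, -13.4]
force: [0.9, -1.0, 0.5]
gripper_width: 0.7
time_s: 17.93
ee_pos: [548.3, 128.1, 250.2]
ee_rot: [-90.0, 0.1, -13.4]
force: [0.2, -0.7, -0.2]
gripper_width: 0.6
```

```bash
python3 -m handwheel '[[0,[1.5,8,-1.5],[0,0,0]],[0,[0,12,0],[0,0,0]],[0,[0,14,0],[0,0,0]],[0,[0,14,0],[0,0,0]],[0,[0,14,0],[0,0,0]],[0,[0,14,0],[0,0,0]],[0,[0,14,0],[0,0,0]],[0,[0,14,0],[0,0,0]],[0,[0,10,0],[0,0,0]],[0,[0,4,0],[0,0,0]]]'
python3 - <<'E'
from h import *
T=toolT(); print(T[:3,3])
im=env.grab_frame('wrist'); cv2.imwrite('pics/w14.png',im[:,:,::-1])
im=env.grab_frame('side'); cv2.imwrite('pics/s14.png',cv2.resize(im[100:260,260:420,::-1],None,fx=4,fy=4,interpolation=2))
print(proj('wrist',[562,80.5,162],T))
E
```

```text
time_s: 18.77
ee_pos: [548.7, 124.7, 130.8]
ee_rot: [-90.1, 0.2, -13.5]
force: [-0.3, -0.4, 0.5]
gripper_width: 0.2
[548.67134924 124.73365281 130.80323575]
[251.05222576 323.34922346]
```

View pics/w14.png

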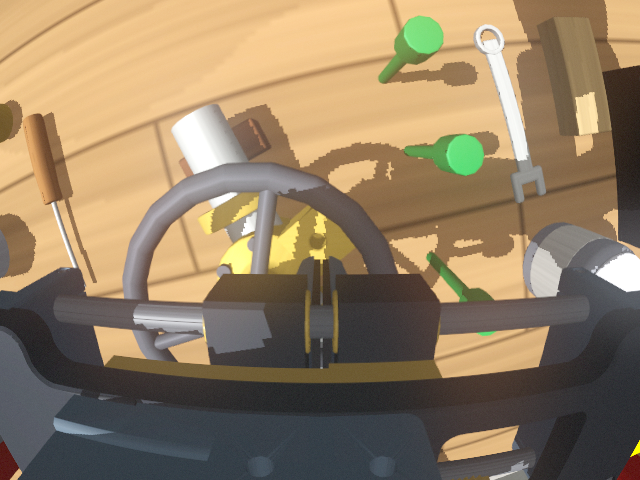

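View pics/s14.png

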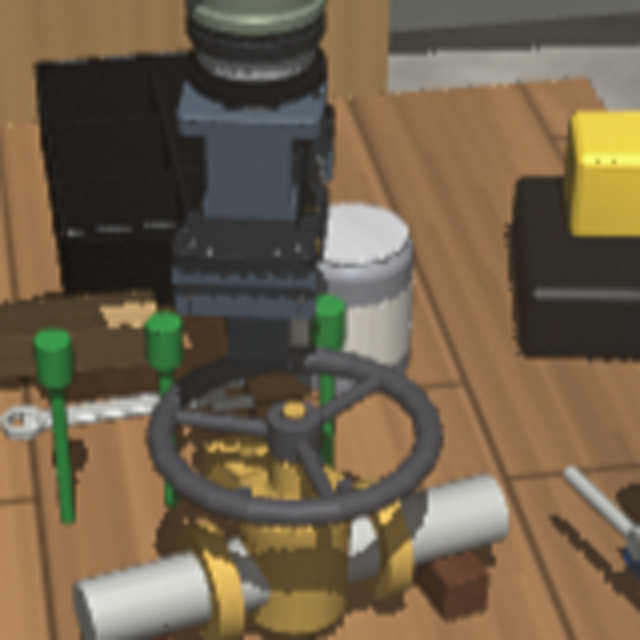

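Run:
```python
from h import *
T=toolT(); Ti=np.linalg.inv(T)
# tip front-bottom edge corners in side crop: left(228,358) right(304,362)
for c in((230,357),(303,362)):
    uv=(260+c[0]/4,100+c[1]/4); o,d=ray('side',uv); o=Ti[:3,:3]@o+Ti[:3,3]; d=Ti[:3,:3]@d
    print(np.round(o+d*(-13.5-o[2])/d[2],1))
# wrist wheel mask/ellipse
from scipy.optimize import least_squares
im=env.grab_frame('wrist')
pts=[(127,250),(150,208),(203,172),(250,163),(300,171),(345,195),(377,232),(395,270)]  # outer silhouette approx
def res(p):
    c=np.array([p[0],p[1],147.]); out=[]
    for uv in pts:
        q=atz('wrist',uv,147,T); out.append(np.hypot(*(q-c)[:2])-86)
    return out
r=least_squares(res,[562,80]); print(r.x,np.round(r.fun,1))
```

```text
[-16.  -43.7 -13.5]
[ 26.5 -42.1 -13.5]
[564.26070783  78.85853607] [-0.3 -0.3 -0.3  0.3  0.5  0.5 -0.7 -0.5]
```

```bash
python3 -m handwheel '[[0,[0,3,0],[0,0,0]],[0,[0,4,0],[0,0,0]],[0,[0,4,0],[0,0,0]],[0,[0,4,0],[0,0,0]],[0,[0,4,0],[0,0,0]],[0,[0,4,0],[0,0,0]],[0,[0,4,0],[0,0,0]],[0,[0,4,0],[0,0,0]],[0,[0,3,0],[0,0,0]],[0,[0,1,0],[0,0,0]]]'
python3 - <<'E'
from h import *
print(env.state()['ee_pos'],env.state()['force'])
im=env.grab_frame('side'); cv2.imwrite('pics/s15.png',cv2.resize(im[130:250,270:390,::-1],None,fx=5,fy=5,interpolation=2))
im=env.grab_frame('wrist'); cv2.imwrite('pics/w15.png',im[:,:,::-1])
E
```

```text
time_s: 19.75
ee_pos: [549.5, 126.0, 97.0]
ee_rot: [-90.0, 0.1, -13.4]
force: [-0.8, 0.3, -0.6]
gripper_width: 0.5
[549.51650642 126.00805146  97.04837256] [-0.79569603  0.34268635 -0.55370424]
```

View pics/s15.png

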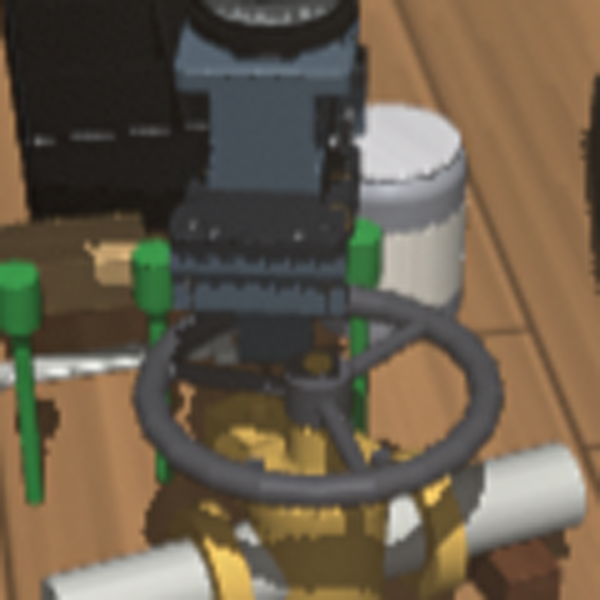

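View pics/w15.png

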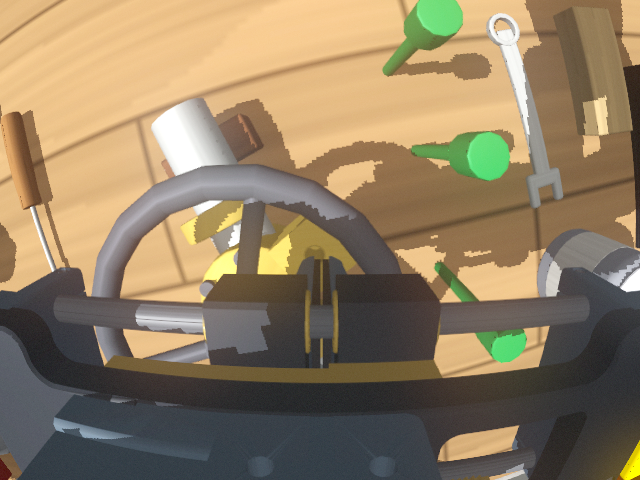

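Run:
```python
from h import *
for z in(130,135,140,145,150): 
    p=proj('side',[545.4,109.3,z]); print(z,(p-[270,130])*5)
c=np.array([561.4,77.2,145]); a=np.radians(156.7)
for u in(16,40,70): print(u,(proj('side',c+u*np.array([np.cos(a),np.sin(a),0]))-[270,130])*5)
```

```text
130 [271.94521916 382.18642036]
135 [271.81361423 373.49909179]
140 [271.68134189 364.76770729]
145 [271.54839705 355.9919309 ]
150 [271.41477457 347.17142319]
16 [282.61031835 386.7721573 ]
40 [232.61788262 379.77846536]
70 [170.75634472 371.12434534]
```

```bash
cat > plan.py <<'E'
import sys,numpy as np
from h import *
# usage: plan.py end_alpha_deg z : from actual TCP, list 10 rows uniformly to alpha, blending r to 47
C=np.array([562.3,80.0])
def cur():
    p=env.state()['ee_pos']; d=p[:2]-C; return np.hypot(*d),np.degrees(np.arctan2(d[1],d[0]))
if __name__=='__main__':
    r,a=cur(); print('r,alpha',round(r,1),round(a%360,1))
    a0=float(sys.argv[1]); a1=float(sys.argv[2]); n=int(sys.argv[3]) if len(sys.argv)>3 else 10
    b=np.radians(np.linspace(a0,a1,n+1)+13.4); q=47*np.c_[np.cos(b),np.sin(b)]
    print([[float(x),0,float(z)] for x,z in np.round(np.diff(q,axis=0),2)])
E
python3 plan.py 106.4 116.4
```

```text
r,alpha 47.7 105.2
[[-0.71, 0, -0.41], [-0.7, 0, -0.43], [-0.69, 0, -0.44], [-0.69, 0, -0.45], [-0.68, 0, -0.46], [-0.67, 0, -0.47], [-0.66, 0, -0.49], [-0.65, 0, -0.5], [-0.64, 0, -0.51], [-0.63, 0, -0.52]]
```

```bash
python3 -m handwheel '[[0,[0,3,0],[0,0,0]],[0,[0,3,0],[0,0,0]],[0,[-0.5,3,-0.3],[0,0,0]],[0,[-0.8,2,-0.5],[0,0,0]],[0,[-0.9,0,-0.6],[0,0,0]],[0,[-0.9,0,-0.6],[0,0,0]],[0,[-0.9,0,-0.7],[0,0,0]],[0,[-0.9,0,-0.7],[0,0,0]],[0,[-0.8,0,-0.7],[0,0,0]],[0,[-0.8,0,-0.7],[0,0,0]]]'; python3 plan.py 114 124
```

```text
time_s: 20.68
ee_pos: [542.4, 122.9, 86.9]
ee_rot: [-90.0, -0.0, -13.4]
force: [0.2, 0.6, -0.2]
gripper_width: 0.7
r,alpha 47.3 114.9
[[-0.65, 0, -0.5], [-0.64, 0, -0.52], [-0.63, 0, -0.53], [-0.62, 0, -0.54], [-0.61, 0, -0.55], [-0.6, 0, -0.56], [-0.59, 0, -0.57], [-0.58, 0, -0.58], [-0.57, 0, -0.59], [-0.56, 0, -0.6]]
```

Advance 10°, then on to the expected first contact (α ≈ 126) and beyond.

```bash
python3 -m handwheel '[[0,[-0.65,0,-0.5],[0,0,0]],[0,[-0.64,0,-0.52],[0,0,0]],[0,[-0.63,0,-0.53],[0,0,0]],[0,[-0.62,0,-0.54],[0,0,0]],[0,[-0.61,0,-0.55],[0,0,0]],[0,[-0.6,0,-0.56],[0,0,0]],[0,[-0.59,0,-0.57],[0,0,0]],[0,[-0.58,0,-0.58],[0,0,0]],[0,[-0.57,0,-0.59],[0,0,0]],[0,[-0.56,0,-0.6],[0,0,0]]]'; python3 plan.py 124.5 136.5
```

```text
time_s: 21.52
ee_pos: [535.2, 118.9, 86.8]
ee_rot: [-90.0, -0.0, -13.4]
force: [-0.3, -1.8, 0.3]
gripper_width: 0.6
r,alpha 47.4 124.9
[[-0.65, 0, -0.74], [-0.64, 0, -0.75], [-0.62, 0, -0.76], [-0.6, 0, -0.78], [-0.59, 0, -0.79], [-0.57, 0, -0.8], [-0.55, 0, -0.81], [-0.54, 0, -0.82], [-0.52, 0, -0.84], [-0.5, 0, -0.85]]
```

```bash
python3 -m handwheel '[[0,[-0.65,0,-0.74],[0,0,0]],[0,[-0.64,0,-0.75],[0,0,0]],[0,[-0.62,0,-0.76],[0,0,0]],[0,[-0.6,0,-0.78],[0,0,0]],[0,[-0.59,0,-0.79],[0,0,0]],[0,[-0.57,0,-0.8],[0,0,0]],[0,[-0.55,0,-0.81],[0,0,0]],[0,[-0.54,0,-0.82],[0,0,0]],[0,[-0.52,0,-0.84],[0,0,0]],[0,[-0.5,0,-0.85],[0,0,0]]]'; python3 plan.py 136.5 146.5
python3 - <<'E'
from h import *
print(env.state()['torque'],env.state()['force'])
im=env.grab_frame('side'); cv2.imwrite('pics/s16.png',cv2.resize(im[130:250,270:390,::-1],None,fx=5,fy=5,interpolation=2))
E
```

```text
time_s: 22.35
ee_pos: [528.0, 112.5, 86.8]
ee_rot: [-90.0, -0.0, -13.4]
force: [0.4, -0.4, -0.1]
gripper_width: 0.3
r,alpha 47.3 136.5
[[-0.41, 0, -0.71], [-0.39, 0, -0.72], [-0.38, 0, -0.73], [-0.37, 0, -0.73], [-0.35, 0, -0.74], [-0.34, 0, -0.75], [-0.33, 0, -0.75], [-0.32, 0, -0.76], [-0.3, 0, -0.76], [-0.29, 0, -0.77]]
[ 0.04629431 -0.03667407 -0.00077936] [ 0.42724164 -0.38609557 -0.12168583]
```

View pics/s16.png

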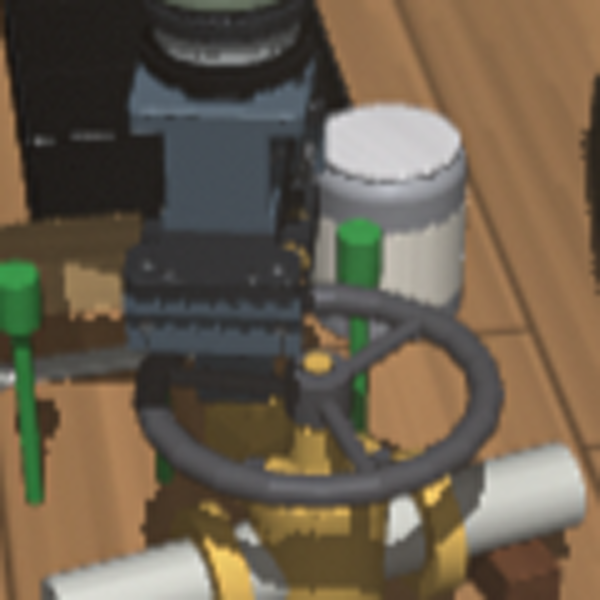

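```bash
python3 -m handwheel '[[0,[-0.41,0,-0.71],[0,0,0]],[0,[-0.39,0,-0.72],[0,0,0]],[0,[-0.38,0,-0.73],[0,0,0]],[0,[-0.37,0,-0.73],[0,0,0]],[0,[-0.35,0,-0.74],[0,0,0]],[0,[-0.34,0,-0.75],[0,0,0]],[0,[-0.33,0,-0.75],[0,0,0]],[0,[-0.32,0,-0.76],[0,0,0]],[0,[-0.3,0,-0.76],[0,0,0]],[0,[-0.29,0,-0.77],[0,0,0]]]'; python3 plan.py 146.5 152.5;python3 plan.py 152.5 158.5; python3 plan.py 158.5 164.5
```

```text
time_s: 23.23
ee_pos: [522.9, 106.2, 86.8]
ee_rot: [-90.0, -0.0, -13.4]
force: [0.3, 0.9, -1.0]
gripper_width: 0.4
r,alpha 47.3 146.4
[[-0.17, 0, -0.46], [-0.16, 0, -0.46], [-0.16, 0, -0.47], [-0.15, 0, -0.47], [-0.15, 0, -0.47], [-0.14, 0, -0.47], [-0.14, 0, -0.47], [-0.13, 0, -0.47], [-0.13, 0, -0.48], [-0.12, 0, -0.48]]
r,alpha 47.3 146.4
[[-0.12, 0, -0.48], [-0.11, 0, -0.48], [-0.11, 0, -0.48], [-0.1, 0, -0.48], [-0.1, 0, -0.48], [-0.09, 0, -0.48], [-0.09, 0, -0.48], [-0.08, 0, -0.49], [-0.08, 0, -0.49], [-0.07, 0, -0.49]]
r,alpha 47.3 146.4
[[-0.07, 0, -0.49], [-0.06, 0, -0.49], [-0.06, 0, -0.49], [-0.05, 0, -0.49], [-0.05, 0, -0.49], [-0.04, 0, -0.49], [-0.04, 0, -0.49], [-0.03, 0, -0.49], [-0.03, 0, -0.49], [-0.02, 0, -0.49]]
```

```bash
python3 -m handwheel '[[0,[-0.17,0,-0.46],[0,0,0]],[0,[-0.16,0,-0.46],[0,0,0]],[0,[-0.16,0,-0.47],[0,0,0]],[0,[-0.15,0,-0.47],[0,0,0]],[0,[-0.15,0,-0.47],[0,0,0]],[0,[-0.14,0,-0.47],[0,0,0]],[0,[-0.14,0,-0.47],[0,0,0]],[0,[-0.13,0,-0.47],[0,0,0]],[0,[-0.13,0,-0.48],[0,0,0]],[0,[-0.12,0,-0.48],[0,0,0]]]'
python3 -m handwheel '[[0,[-0.12,0,-0.48],[0,0,0]],[0,[-0.11,0,-0.48],[0,0,0]],[0,[-0.11,0,-0.48],[0,0,0]],[0,[-0.1,0,-0.48],[0,0,0]],[0,[-0.1,0,-0.48],[0,0,0]],[0,[-0.09,0,-0.48],[0,0,0]],[0,[-0.09,0,-0.48],[0,0,0]],[0,[-0.08,0,-0.49],[0,0,0]],[0,[-0.08,0,-0.49],[0,0,0]],[0,[-0.07,0,-0.49],[0,0,0]]]'
for a in 164.5 170.5 176.5 182.5; do python3 - $a <<'E'
import sys,subprocess;a=float(sys.argv[1]);print(subprocess.run(['python3','plan.py',str(a),str(a+6)],capture_output=True,text=True).stdout)
E
done
```

```text
time_s: 24.07
ee_pos: [520.2, 101.9, 86.7]
ee_rot: [-90.0, 0.0, -13.4]
force: [0.7, 0.7, 0.2]
gripper_width: 0.4
time_s: 24.9
ee_pos: [518.1, 97.4, 86.7]
ee_rot: [-90.0, 0.0, -13.4]
force: [0.8, 1.0, 0.4]
gripper_width: 0.7
r,alpha 47.5 158.6
[[-0.02, 0, -0.49], [-0.01, 0, -0.49], [-0.01, 0, -0.49], [0.0, 0, -0.49], [0.01, 0, -0.49], [0.01, 0, -0.49], [0.02, 0, -0.49], [0.02, 0, -0.49], [0.03, 0, -0.49], [0.03, 0, -0.49]]

r,alpha 47.5 158.6
[[0.04, 0, -0.49], [0.04, 0, -0.49], [0.05, 0, -0.49], [0.05, 0, -0.49], [0.06, 0, -0.49], [0.06, 0, -0.49], [0.07, 0, -0.49], [0.07, 0, -0.49], [0.08, 0, -0.49], [0.08, 0, -0.49]]

r,alpha 47.5 158.6
[[0.09, 0, -0.48], [0.09, 0, -0.48], [0.1, 0, -0.48], [0.1, 0, -0.48], [0.11, 0, -0.48], [0.11, 0, -0.48], [0.12, 0, -0.48], [0.12, 0, -0.48], [0.13, 0, -0.48], [0.13, 0, -0.47]]

r,alpha 47.5 158.6
[[0.14, 0, -0.47], [0.14, 0, -0.47], [0.15, 0, -0.47], [0.15, 0, -0.47], [0.16, 0, -0.47], [0.16, 0, -0.46], [0.17, 0, -0.46], [0.17, 0, -0.46], [0.18, 0, -0.46], [0.18, 0, -0.46]]
```

```bash
python3 -m handwheel '[[0,[-0.06,0,-0.49],[0,0,0]],[0,[-0.06,0,-0.49],[0,0,0]],[0,[-0.06,0,-0.49],[0,0,0]],[0,[-0.05,0,-0.49],[0,0,0]],[0,[-0.05,0,-0.49],[0,0,0]],[0,[-0.04,0,-0.49],[0,0,0]],[0,[-0.04,0,-0.49],[0,0,0]],[0,[-0.03,0,-0.49],[0,0,0]],[0,[-0.03,0,-0.49],[0,0,0]],[0,[-0.02,0,-0.49],[0,0,0]]]'
python3 -m handwheel '[[0,[-0.02,0,-0.49],[0,0,0]],[0,[-0.01,0,-0.49],[0,0,0]],[0,[-0.01,0,-0.49],[0,0,0]],[0,[0,0,-0.49],[0,0,0]],[0,[0.01,0,-0.49],[0,0,0]],[0,[0.01,0,-0.49],[0,0,0]],[0,[0.02,0,-0.49],[0,0,0]],[0,[0.02,0,-0.49],[0,0,0]],[0,[0.03,0,-0.49],[0,0,0]],[0,[0.03,0,-0.49],[0,0,0]]]'; python3 plan.py 170.5 176.5 | head -1
```

```text
time_s: 25.73
ee_pos: [516.5, 92.7, 86.7]
ee_rot: [-90.0, 0.0, -13.4]
force: [0.5, 0.6, 0.1]
gripper_width: 0.3
time_s: 26.57
ee_pos: [515.5, 87.9, 86.8]
ee_rot: [-90.0, 0.0, -13.4]
force: [-0.0, 1.5, -0.3]
gripper_width: 0.4
r,alpha 47.5 170.4
```

```bash
python3 -m handwheel '[[0,[0.04,0,-0.49],[0,0,0]],[0,[0.04,0,-0.49],[0,0,0]],[0,[0.05,0,-0.49],[0,0,0]],[0,[0.05,0,-0.49],[0,0,0]],[0,[0.06,0,-0.49],[0,0,0]],[0,[0.06,0,-0.49],[0,0,0]],[0,[0.07,0,-0.49],[0,0,0]],[0,[0.07,0,-0.49],[0,0,0]],[0,[0.08,0,-0.49],[0,0,0]],[0,[0.08,0,-0.49],[0,0,0]]]'
python3 -m handwheel '[[0,[0.09,0,-0.48],[0,0,0]],[0,[0.09,0,-0.48],[0,0,0]],[0,[0.1,0,-0.48],[0,0,0]],[0,[0.1,0,-0.48],[0,0,0]],[0,[0.11,0,-0.48],[0,0,0]],[0,[0.11,0,-0.48],[0,0,0]],[0,[0.12,0,-0.48],[0,0,0]],[0,[0.12,0,-0.48],[0,0,0]],[0,[0.13,0,-0.48],[0,0,0]],[0,[0.13,0,-0.47],[0,0,0]]]'; for a in 182.5 188.5 194.5 200.5 206.5 212.5; do python3 plan.py $a $(python3 -c "print($a+6)"); done
```

```text
time_s: 27.4
ee_pos: [515.0, 83.0, 86.8]
ee_rot: [-90.0, 0.0, -13.4]
force: [0.3, 1.3, 0.2]
gripper_width: 0.4
time_s: 28.23
ee_pos: [514.9, 78.1, 86.7]
ee_rot: [-90.0, 0.0, -13.4]
force: [-0.1, 1.6, 0.7]
gripper_width: 0.5
r,alpha 47.4 182.3
[[0.14, 0, -0.47], [0.14, 0, -0.47], [0.15, 0, -0.47], [0.15, 0, -0.47], [0.16, 0, -0.47], [0.16, 0, -0.46], [0.17, 0, -0.46], [0.17, 0, -0.46], [0.18, 0, -0.46], [0.18, 0, -0.46]]
r,alpha 47.4 182.3
[[0.19, 0, -0.46], [0.19, 0, -0.45], [0.2, 0, -0.45], [0.2, 0, -0.45], [0.2, 0, -0.45], [0.21, 0, -0.45], [0.21, 0, -0.44], [0.22, 0, -0.44], [0.22, 0, -0.44], [0.23, 0, -0.44]]
r,alpha 47.4 182.3
[[0.23, 0, -0.43], [0.24, 0, -0.43], [0.24, 0, -0.43], [0.25, 0, -0.43], [0.25, 0, -0.42], [0.25, 0, -0.42], [0.26, 0, -0.42], [0.26, 0, -0.42], [0.27, 0, -0.41], [0.27, 0, -0.41]]
r,alpha 47.4 182.3
[[0.28, 0, -0.41], [0.28, 0, -0.4], [0.29, 0, -0.4], [0.29, 0, -0.4], [0.29, 0, -0.4], [0.3, 0, -0.39], [0.3, 0, -0.39], [0.31, 0, -0.39], [0.31, 0, -0.38], [0.31, 0, -0.38]]
r,alpha 47.4 182.3
[[0.32, 0, -0.38], [0.32, 0, -0.37], [0.33, 0, -0.37], [0.33, 0, -0.37], [0.33, 0, -0.36], [0.34, 0, -0.36], [0.34, 0, -0.36], [0.34, 0, -0.35], [0.35, 0, -0.35], [0.35, 0, -0.34]]
r,alpha 47.4 182.3
[[0.36, 0, -0.34], [0.36, 0, -0.34], [0.36, 0, -0.33], [0.37, 0, -0.33], [0.37, 0, -0.33], [0.37, 0, -0.32], [0.38, 0, -0.32], [0.38, 0, -0.31], [0.38, 0, -0.31], [0.39, 0, -0.31]]
```

```bash
python3 -m handwheel '[[0,[0.14,0,-0.47],[0,0,0]],[0,[0.14,0,-0.47],[0,0,0]],[0,[0.15,0,-0.47],[0,0,0]],[0,[0.15,0,-0.47],[0,0,0]],[0,[0.16,0,-0.47],[0,0,0]],[0,[0.16,0,-0.46],[0,0,0]],[0,[0.17,0,-0.46],[0,0,0]],[0,[0.17,0,-0.46],[0,0,0]],[0,[0.18,0,-0.46],[0,0,0]],[0,[0.18,0,-0.46],[0,0,0]]]'
python3 -m handwheel '[[0,[0.19,0,-0.46],[0,0,0]],[0,[0.19,0,-0.45],[0,0,0]],[0,[0.2,0,-0.45],[0,0,0]],[0,[0.2,0,-0.45],[0,0,0]],[0,[0.2,0,-0.45],[0,0,0]],[0,[0.21,0,-0.45],[0,0,0]],[0,[0.21,0,-0.44],[0,0,0]],[0,[0.22,0,-0.44],[0,0,0]],[0,[0.22,0,-0.44],[0,0,0]],[0,[0.23,0,-0.44],[0,0,0]]]'
```

```text
time_s: 29.07
ee_pos: [515.4, 73.2, 86.7]
ee_rot: [-90.0, 0.0, -13.4]
force: [-0.3, 0.5, -0.5]
gripper_width: 0.3
time_s: 29.9
ee_pos: [516.4, 68.4, 86.7]
ee_rot: [-90.0, 0.0, -13.4]
force: [-0.5, 0.7, 0.7]
gripper_width: 0.3
```

```bash
python3 -m handwheel '[[0,[0.23,0,-0.43],[0,0,0]],[0,[0.24,0,-0.43],[0,0,0]],[0,[0.24,0,-0.43],[0,0,0]],[0,[0.25,0,-0.43],[0,0,0]],[0,[0.25,0,-0.42],[0,0,0]],[0,[0.25,0,-0.42],[0,0,0]],[0,[0.26,0,-0.42],[0,0,0]],[0,[0.26,0,-0.42],[0,0,0]],[0,[0.27,0,-0.41],[0,0,0]],[0,[0.27,0,-0.41],[0,0,0]]]'
python3 - <<'E'
from h import *
im=env.grab_frame('side'); cv2.imwrite('pics/s17.png',cv2.resize(im[130:250,270:390,::-1],None,fx=5,fy=5,interpolation=2))
E
```

```text
time_s: 30.73
ee_pos: [517.9, 63.7, 86.7]
ee_rot: [-90.0, -0.0, -13.4]
force: [-0.9, 0.3, -0.9]
gripper_width: 0.2
```

View pics/s17.png

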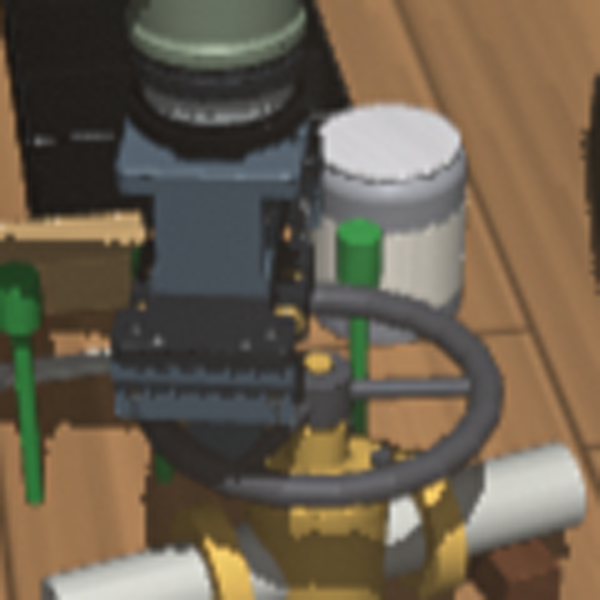

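```bash
python3 -m handwheel '[[0,[0.28,0,-0.41],[0,0,0]],[0,[0.28,0,-0.4],[0,0,0]],[0,[0.29,0,-0.4],[0,0,0]],[0,[0.29,0,-0.4],[0,0,0]],[0,[0.29,0,-0.4],[0,0,0]],[0,[0.3,0,-0.39],[0,0,0]],[0,[0.3,0,-0.39],[0,0,0]],[0,[0.31,0,-0.39],[0,0,0]],[0,[0.31,0,-0.38],[0,0,0]],[0,[0.31,0,-0.38],[0,0,0]]]'
for a in 218.5 224.5 230.5; do python3 plan.py $a $(python3 -c "print($a+6)"); done
```

```text
time_s: 31.62
ee_pos: [519.9, 59.2, 86.7]
ee_rot: [-90.0, 0.0, -13.4]
force: [-0.4, 1.5, 0.8]
gripper_width: 0.7
r,alpha 47.3 206.2
[[0.39, 0, -0.3], [0.39, 0, -0.3], [0.4, 0, -0.29], [0.4, 0, -0.29], [0.4, 0, -0.29], [0.4, 0, -0.28], [0.41, 0, -0.28], [0.41, 0, -0.27], [0.41, 0, -0.27], [0.42, 0, -0.26]]
r,alpha 47.3 206.2
[[0.42, 0, -0.26], [0.42, 0, -0.25], [0.42, 0, -0.25], [0.43, 0, -0.25], [0.43, 0, -0.24], [0.43, 0, -0.24], [0.43, 0, -0.23], [0.44, 0, -0.23], [0.44, 0, -0.22], [0.44, 0, -0.22]]
r,alpha 47.3 206.2
[[0.44, 0, -0.21], [0.45, 0, -0.21], [0.45, 0, -0.2], [0.45, 0, -0.2], [0.45, 0, -0.2], [0.45, 0, -0.19], [0.46, 0, -0.19], [0.46, 0, -0.18], [0.46, 0, -0.18], [0.46, 0, -0.17]]
```

```bash
python3 -m handwheel '[[0,[0.32,0,-0.38],[0,0,0]],[0,[0.32,0,-0.37],[0,0,0]],[0,[0.33,0,-0.37],[0,0,0]],[0,[0.33,0,-0.37],[0,0,0]],[0,[0.33,0,-0.36],[0,0,0]],[0,[0.34,0,-0.36],[0,0,0]],[0,[0.34,0,-0.36],[0,0,0]],[0,[0.34,0,-0.35],[0,0,0]],[0,[0.35,0,-0.35],[0,0,0]],[0,[0.35,0,-0.34],[0,0,0]]]'
```

```text
time_s: 32.45
ee_pos: [522.2, 55.1, 86.7]
ee_rot: [-90.0, 0.0, -13.4]
force: [-1.0, 1.7, -0.7]
gripper_width: 0.6
```

```bash
python3 -m handwheel '[[0,[0.36,0,-0.34],[0,0,0]],[0,[0.36,0,-0.34],[0,0,0]],[0,[0.36,0,-0.33],[0,0,0]],[0,[0.37,0,-0.33],[0,0,0]],[0,[0.37,0,-0.33],[0,0,0]],[0,[0.37,0,-0.32],[0,0,0]],[0,[0.38,0,-0.32],[0,0,0]],[0,[0.38,0,-0.31],[0,0,0]],[0,[0.38,0,-0.31],[0,0,0]],[0,[0.39,0,-0.31],[0,0,0]]]'
```

```text
time_s: 33.28
ee_pos: [523.1, 53.7, 86.5]
ee_rot: [-89.8, 0.3, -13.5]
force: [-5.2, 10.0, 2.5]
gripper_width: 0.2
```

```bash
python3 -m handwheel '[[0,[0.39,0,-0.3],[0,0,0]],[0,[0.39,0,-0.3],[0,0,0]],[0,[0.4,0,-0.29],[0,0,0]],[0,[0.4,0,-0.29],[0,0,0]],[0,[0.4,0,-0.29],[0,0,0]],[0,[0.4,0,-0.28],[0,0,0]],[0,[0.41,0,-0.28],[0,0,0]],[0,[0.41,0,-0.27],[0,0,0]],[0,[0.41,0,-0.27],[0,0,0]],[0,[0.42,0,-0.26],[0,0,0]]]'
```

```text
time_s: 34.12
ee_pos: [525.8, 49.7, 86.3]
ee_rot: [-89.8, 0.3, -13.4]
force: [-6.0, 9.8, 2.5]
gripper_width: 0.4
```

```bash
python3 plan.py 224.5 244.5; for a in 244.5 274.5 304.5 334.5 ; do python3 plan.py $a $(python3 -c "print($a+30)")|tail -1; done
```

```text
r,alpha 47.4 219.7
[[1.4, 0, -0.85], [1.43, 0, -0.8], [1.46, 0, -0.75], [1.49, 0, -0.7], [1.51, 0, -0.64], [1.53, 0, -0.59], [1.55, 0, -0.54], [1.57, 0, -0.48], [1.58, 0, -0.43], [1.6, 0, -0.37]]
[[2.42, 0, -0.45], [2.44, 0, -0.33], [2.45, 0, -0.2], [2.46, 0, -0.07], [2.46, 0, 0.06], [2.45, 0, 0.19], [2.44, 0, 0.32], [2.42, 0, 0.44], [2.39, 0, 0.57], [2.36, 0, 0.69]]
[[2.32, 0, 0.82], [2.27, 0, 0.94], [2.22, 0, 1.06], [2.16, 0, 1.17], [2.1, 0, 1.28], [2.03, 0, 1.39], [1.95, 0, 1.49], [1.87, 0, 1.59], [1.79, 0, 1.69], [1.7, 0, 1.78]]
[[1.6, 0, 1.87], [1.5, 0, 1.95], [1.4, 0, 2.03], [1.29, 0, 2.1], [1.18, 0, 2.16], [1.06, 0, 2.22], [0.95, 0, 2.27], [0.83, 0, 2.32], [0.7, 0, 2.36], [0.58, 0, 2.39]]
[[0.45, 0, 2.42], [0.33, 0, 2.44], [0.2, 0, 2.45], [0.07, 0, 2.46], [-0.06, 0, 2.46], [-0.19, 0, 2.45], [-0.32, 0, 2.44], [-0.44, 0, 2.42], [-0.57, 0, 2.39], [-0.69, 0, 2.36]]
```

```bash
python3 -m handwheel '[[0,[1.4,0,-0.85],[0,0,0]],[0,[1.43,0,-0.8],[0,0,0]],[0,[1.46,0,-0.75],[0,0,0]],[0,[1.49,0,-0.7],[0,0,0]],[0,[1.51,0,-0.64],[0,0,0]],[0,[1.53,0,-0.59],[0,0,0]],[0,[1.55,0,-0.54],[0,0,0]],[0,[1.57,0,-0.48],[0,0,0]],[0,[1.58,0,-0.43],[0,0,0]],[0,[1.6,0,-0.37],[0,0,0]]]'; python3 plan.py 0 1|head -1
```

```text
time_s: 34.95
ee_pos: [536.1, 40.5, 85.7]
ee_rot: [-89.9, 0.7, -13.4]
force: [-10.9, 9.5, 2.9]
gripper_width: 0.4
r,alpha 47.5 236.4
```

```bash
python3 -m handwheel '[[0,[2.42,0,-0.45],[0,0,0]],[0,[2.44,0,-0.33],[0,0,0]],[0,[2.45,0,-0.2],[0,0,0]],[0,[2.46,0,-0.07],[0,0,0]],[0,[2.46,0,0.06],[0,0,0]],[0,[2.45,0,0.19],[0,0,0]],[0,[2.44,0,0.32],[0,0,0]],[0,[2.42,0,0.44],[0,0,0]],[0,[2.39,0,0.57],[0,0,0]],[0,[2.36,0,0.69],[0,0,0]]]'; python3 plan.py 0 1|head -1
```

```text
time_s: 35.78
ee_pos: [558.6, 33.8, 85.0]
ee_rot: [-90.2, 0.8, -13.4]
force: [-12.9, 2.8, 1.7]
gripper_width: 0.5
r,alpha 46.4 265.5
```

```bash
python3 -m handwheel '[[0,[2.32,0,0.82],[0,0,0]],[0,[2.27,0,0.94],[0,0,0]],[0,[2.22,0,1.06],[0,0,0]],[0,[2.16,0,1.17],[0,0,0]],[0,[2.1,0,1.28],[0,0,0]],[0,[2.03,0,1.39],[0,0,0]],[0,[1.95,0,1.49],[0,0,0]],[0,[1.87,0,1.59],[0,0,0]],[0,[1.79,0,1.69],[0,0,0]],[0,[1.7,0,1.78],[0,0,0]]]'; python3 plan.py 0 1|head -1
```

```text
time_s: 36.62
ee_pos: [582.4, 39.8, 85.1]
ee_rot: [-90.3, 0.7, -13.4]
force: [-10.7, -2.2, 1.5]
gripper_width: 0.6
r,alpha 44.9 296.6
```

```bash
python3 -m handwheel '[[0,[1.73,0,1.79],[0,0,0]],[0,[1.63,0,1.87],[0,0,0]],[0,[1.53,0,1.95],[0,0,0]],[0,[1.42,0,2.02],[0,0,0]],[0,[1.31,0,2.08],[0,0,0]],[0,[1.19,0,2.14],[0,0,0]],[0,[1.08,0,2.19],[0,0,0]],[0,[0.96,0,2.24],[0,0,0]],[0,[0.83,0,2.28],[0,0,0]],[0,[0.71,0,2.31],[0,0,0]]]'; python3 plan.py 0 1|head -1
```

```text
time_s: 37.45
ee_pos: [600.8, 55.8, 85.4]
ee_rot: [-90.4, 0.5, -13.3]
force: [-9.2, -6.7, 1.4]
gripper_width: 0.7
r,alpha 45.5 327.9
```

```bash
python3 -m handwheel '[[0,[0.5,0,2.42],[0,0,0]],[0,[0.37,0,2.44],[0,0,0]],[0,[0.24,0,2.45],[0,0,0]],[0,[0.1,0,2.46],[0,0,0]],[0,[-0.03,0,2.46],[0,0,0]],[0,[-0.17,0,2.45],[0,0,0]],[0,[-0.3,0,2.44],[0,0,0]],[0,[-0.42,0,2.42],[0,0,0]],[0,[-0.55,0,2.39],[0,0,0]],[0,[-0.67,0,2.36],[0,0,0]]]'; python3 plan.py 0 1|head -1;  for a in 4.5 34.5 64.5 94.5 124.5 154.5; do python3 plan.py $a $(python3 -c "print($a+30)")|tail -1; done
```

```text
time_s: 38.28
ee_pos: [606.7, 75.2, 85.8]
ee_rot: [-90.8, 0.3, -13.2]
force: [-6.4, -17.4, 3.0]
gripper_width: 0.6
r,alpha 44.6 353.8
[[-0.82, 0, 2.32], [-0.94, 0, 2.27], [-1.06, 0, 2.22], [-1.17, 0, 2.16], [-1.28, 0, 2.1], [-1.39, 0, 2.03], [-1.49, 0, 1.95], [-1.59, 0, 1.87], [-1.69, 0, 1.79], [-1.78, 0, 1.7]]
[[-1.87, 0, 1.6], [-1.95, 0, 1.5], [-2.03, 0, 1.4], [-2.1, 0, 1.29], [-2.16, 0, 1.18], [-2.22, 0, 1.06], [-2.27, 0, 0.95], [-2.32, 0, 0.83], [-2.36, 0, 0.7], [-2.39, 0, 0.58]]
[[-2.42, 0, 0.45], [-2.44, 0, 0.33], [-2.45, 0, 0.2], [-2.46, 0, 0.07], [-2.46, 0, -0.06], [-2.45, 0, -0.19], [-2.44, 0, -0.32], [-2.42, 0, -0.44], [-2.39, 0, -0.57], [-2.36, 0, -0.69]]
[[-2.32, 0, -0.82], [-2.27, 0, -0.94], [-2.22, 0, -1.06], [-2.16, 0, -1.17], [-2.1, 0, -1.28], [-2.03, 0, -1.39], [-1.95, 0, -1.49], [-1.87, 0, -1.59], [-1.79, 0, -1.69], [-1.7, 0, -1.78]]
[[-1.6, 0, -1.87], [-1.5, 0, -1.95], [-1.4, 0, -2.03], [-1.29, 0, -2.1], [-1.18, 0, -2.16], [-1.06, 0, -2.22], [-0.95, 0, -2.27], [-0.83, 0, -2.32], [-0.7, 0, -2.36], [-0.58, 0, -2.39]]
[[-0.45, 0, -2.42], [-0.33, 0, -2.44], [-0.2, 0, -2.45], [-0.07, 0, -2.46], [0.06, 0, -2.46], [0.19, 0, -2.45], [0.32, 0, -2.44], [0.44, 0, -2.42], [0.57, 0, -2.39], [0.69, 0, -2.36]]
```

```bash
python3 -m handwheel '[[0,[-0.6,0,2.4],[0,0,0]],[0,[-0.72,0,2.36],[0,0,0]],[0,[-0.85,0,2.32],[0,0,0]],[0,[-0.97,0,2.26],[0,0,0]],[0,[-1.08,0,2.2],[0,0,0]],[0,[-1.2,0,2.14],[0,0,0]],[0,[-1.3,0,2.07],[0,0,0]],[0,[-1.41,0,2],[0,0,0]],[0,[-1.52,0,1.92],[0,0,0]],[0,[-1.62,0,1.84],[0,0,0]]]'; python3 plan.py 0 1|head -1
```

```text
time_s: 39.12
ee_pos: [605.8, 100.4, 86.7]
ee_rot: [-90.5, -0.3, -13.3]
force: [3.5, -12.8, -1.0]
gripper_width: 0.4
r,alpha 48.0 25.1
```

```bash
python3 -m handwheel '[[0,[-1.87,0,1.6],[0,0,0]],[0,[-1.95,0,1.5],[0,0,0]],[0,[-2.03,0,1.4],[0,0,0]],[0,[-2.1,0,1.29],[0,0,0]],[0,[-2.16,0,1.18],[0,0,0]],[0,[-2.22,0,1.06],[0,0,0]],[0,[-2.27,0,0.95],[0,0,0]],[0,[-2.32,0,0.83],[0,0,0]],[0,[-2.36,0,0.7],[0,0,0]],[0,[-2.39,0,0.58],[0,0,0]]]'; python3 plan.py 0 1|head -1
```

```text
time_s: 39.95
ee_pos: [591.5, 116.9, 87.7]
ee_rot: [-90.3, -0.8, -13.2]
force: [11.2, -13.4, -2.7]
gripper_width: 0.5
r,alpha 47.0 51.6
```

```bash
python3 -m handwheel '[[0,[-2.42,0,0.55],[0,0,0]],[0,[-2.44,0,0.43],[0,0,0]],[0,[-2.45,0,0.3],[0,0,0]],[0,[-2.46,0,0.17],[0,0,0]],[0,[-2.46,0,0.04],[0,0,0]],[0,[-2.45,0,-0.09],[0,0,0]],[0,[-2.44,0,-0.22],[0,0,0]],[0,[-2.42,0,-0.34],[0,0,0]],[0,[-2.39,0,-0.47],[0,0,0]],[0,[-2.36,0,-0.59],[0,0,0]]]'; python3 plan.py 0 1|head -1
```

```text
time_s: 40.78
ee_pos: [570.5, 125.7, 89.0]
ee_rot: [-89.9, -1.0, -13.3]
force: [13.4, -3.2, 0.0]
gripper_width: 0.4
r,alpha 46.4 79.8
```

```bash
python3 -m handwheel '[[0,[-2.36,0,-0.69],[0,0,0]],[0,[-2.32,0,-0.8],[0,0,0]],[0,[-2.27,0,-0.92],[0,0,0]],[0,[-2.22,0,-1.04],[0,0,0]],[0,[-2.16,0,-1.15],[0,0,0]],[0,[-2.1,0,-1.26],[0,0,0]],[0,[-2.03,0,-1.37],[0,0,0]],[0,[-1.95,0,-1.47],[0,0,0]],[0,[-1.87,0,-1.57],[0,0,0]],[0,[-1.79,0,-1.67],[0,0,0]]]'; python3 plan.py 122 152
```

```text
time_s: 41.62
ee_pos: [547.2, 121.4, 89.6]
ee_rot: [-89.6, -1.0, -13.4]
force: [11.7, 1.9, 1.2]
gripper_width: 1.1
r,alpha 44.1 110.0
[[-1.68, 0, -1.8], [-1.58, 0, -1.88], [-1.48, 0, -1.96], [-1.38, 0, -2.04], [-1.27, 0, -2.11], [-1.16, 0, -2.17], [-1.04, 0, -2.23], [-0.93, 0, -2.28], [-0.81, 0, -2.33], [-0.68, 0, -2.36]]
```

```bash
python3 -m handwheel '[[0,[-1.9,0.2,-1.65],[0,0,0]],[0,[-1.8,0.2,-1.73],[0,0,0]],[0,[-1.7,0.2,-1.82],[0,0,0]],[0,[-1.6,0.2,-1.9],[0,0,0]],[0,[-1.49,0.2,-1.98],[0,0,0]],[0,[-1.38,0.2,-2.05],[0,0,0]],[0,[-1.27,0.2,-2.12],[0,0,0]],[0,[-1.15,0.2,-2.18],[0,0,0]],[0,[-1.03,0.2,-2.24],[0,0,0]],[0,[-0.9,0.2,-2.28],[0,0,0]]]'; python3 plan.py 152 175
```

```text
time_s: 42.45
ee_pos: [527.3, 106.6, 87.7]
ee_rot: [-89.5, -0.8, -13.4]
force: [8.4, 7.2, 5.1]
gripper_width: 0.5
r,alpha 44.0 142.7
[[-0.44, 0, -1.83], [-0.36, 0, -1.85], [-0.29, 0, -1.86], [-0.22, 0, -1.87], [-0.14, 0, -1.88], [-0.06, 0, -1.89], [0.01, 0, -1.89], [0.09, 0, -1.88], [0.16, 0, -1.88], [0.24, 0, -1.87]]
```

```bash
python3 -m handwheel '[[0,[-0.7,0,-2.2],[0,0,0]],[0,[-0.6,0,-2.2],[0,0,0]],[0,[-0.5,0,-2.2],[0,0,0]],[0,[-0.45,0,-2.2],[0,0,0]],[0,[-0.4,0,-2.2],[0,0,0]],[0,[-0.3,0,-2.2],[0,0,0]],[0,[-0.2,0,-2.2],[0,0,0]],[0,[-0.1,0,-2.2],[0,0,0]],[0,[0,0,-2.2],[0,0,0]],[0,[0.1,0,-2.2],[0,0,0]]]'; python3 plan.py 179 200
```

```text
time_s: 43.28
ee_pos: [519.1, 89.3, 87.7]
ee_rot: [-89.2, -0.7, -13.5]
force: [5.4, 16.8, 3.8]
gripper_width: 0.7
r,alpha 44.2 167.9
[[0.4, 0, -1.68], [0.46, 0, -1.66], [0.52, 0, -1.64], [0.58, 0, -1.62], [0.64, 0, -1.6], [0.7, 0, -1.57], [0.76, 0, -1.55], [0.81, 0, -1.52], [0.87, 0, -1.49], [0.92, 0, -1.46]]
```

```bash
python3 -m handwheel '[[0,[0,0,-2.2],[0,0,0]],[0,[0,0,-2.2],[0,0,0]],[0,[0.1,0,-2.2],[0,0,0]],[0,[0.2,0,-2.2],[0,0,0]],[0,[0.3,0,-2.2],[0,0,0]],[0,[0.4,0,-2.2],[0,0,0]],[0,[0.5,0,-2.2],[0,0,0]],[0,[0.6,0,-2.1],[0,0,0]],[0,[0.7,0,-2],[0,0,0]],[0,[0.7,0,-2],[0,0,0]]]'; python3 plan.py 204 210
```

```text
time_s: 44.12
ee_pos: [515.2, 67.8, 86.4]
ee_rot: [-89.3, -0.4, -13.5]
force: [6.2, 20.7, 0.9]
gripper_width: 0.3
r,alpha 48.7 194.5
[[0.3, 0, -0.39], [0.31, 0, -0.39], [0.31, 0, -0.38], [0.31, 0, -0.38], [0.32, 0, -0.38], [0.32, 0, -0.37], [0.32, 0, -0.37], [0.33, 0, -0.37], [0.33, 0, -0.36], [0.34, 0, -0.36]]
```

```bash
python3 -m handwheel '[[0,[0.7,0,-0.5],[0,0,0]],[0,[0.7,0,-0.5],[0,0,0]],[0,[0.6,0,-0.6],[0,0,0]],[0,[0.6,0,-0.7],[0,0,0]],[0,[0.6,0,-0.7],[0,0,0]],[0,[0.6,0,-0.7],[0,0,0]],[0,[0.6,0,-0.7],[0,0,0]],[0,[0.6,0,-0.7],[0,0,0]],[0,[0.6,0,-0.7],[0,0,0]],[0,[0.6,0,-0.7],[0,0,0]]]'; python3 plan.py 204 210|head -1
```

```text
time_s: 44.95
ee_pos: [517.8, 59.3, 86.1]
ee_rot: [-89.4, -0.2, -13.5]
force: [1.5, 17.6, 2.4]
gripper_width: 0.7
r,alpha 49.1 204.9
```

```bash
python3 -m handwheel '[[0,[0.6,0,-0.35],[0,0,0]],[0,[0.6,0,-0.35],[0,0,0]],[0,[0.6,0,-0.35],[0,0,0]],[0,[0.6,0,-0.4],[0,0,0]],[0,[0.6,0,-0.4],[0,0,0]],[0,[0.6,0,-0.4],[0,0,0]],[0,[0.6,0,-0.4],[0,0,0]],[0,[0.5,0,-0.4],[0,0,0]],[0,[0,0,0],[0,0,0]],[0,[0,0,0],[0,0,0]]]'; python3 plan.py 204 210|head -1
python3 - <<'E'
from h import *
c=np.array([561.4,77.2,145])
for t in(345,348,351,354,357):
    a=np.radians(t); print(t,[(proj('side',c+u*np.array([np.cos(a),np.sin(a),0]))-[270,130])*5 for u in(16,70)])
E
```

```text
time_s: 45.78
ee_pos: [520.1, 54.3, 85.7]
ee_rot: [-89.6, -0.1, -13.5]
force: [0.1, 13.6, 2.6]
gripper_width: 0.4
r,alpha 49.4 211.4
345 [array([350.78336169, 393.33093558]), array([468.32512799, 399.65465587])]
348 [array([350.89723898, 392.2846971 ]), array([468.54290991, 395.04680965])]
351 [array([350.91582038, 391.23737043]), array([468.34124953, 390.45125987])]
354 [array([350.83921165, 390.19183182]), array([467.7237205 , 385.88058712])]
357 [array([350.66777957, 389.15094314]), array([466.69500442, 381.34712267])]
```

```bash
python3 -m handwheel '[[0,[-1,0,1.7],[0,0,0]],[0,[-1,0,1.7],[0,0,0]],[0,[-1,0,1.8],[0,0,0]],[0,[-1.2,0,1.8],[0,0,0]],[0,[-0.5,0,1],[0,0,0]],[0,[0,0,0],[0,0,0]],[0,[0,-5,0],[0,0,0]],[0,[0,-10,0],[0,0,0]],[0,[0,-15,0],[0,0,0]],[0,[0,-20,0],[0,0,0]]]'
python3 - <<'E'
from h import *
im=env.grab_frame('side'); cv2.imwrite('pics/s18.png',cv2.resize(im[130:250,270:390,::-1],None,fx=5,fy=5,interpolation=2))
E
```

```text
time_s: 46.62
ee_pos: [513.3, 58.6, 133.1]
ee_rot: [-90.2, 0.4, -13.4]
force: [-0.1, -0.4, 0.6]
gripper_width: 0.5
```

View pics/s18.png

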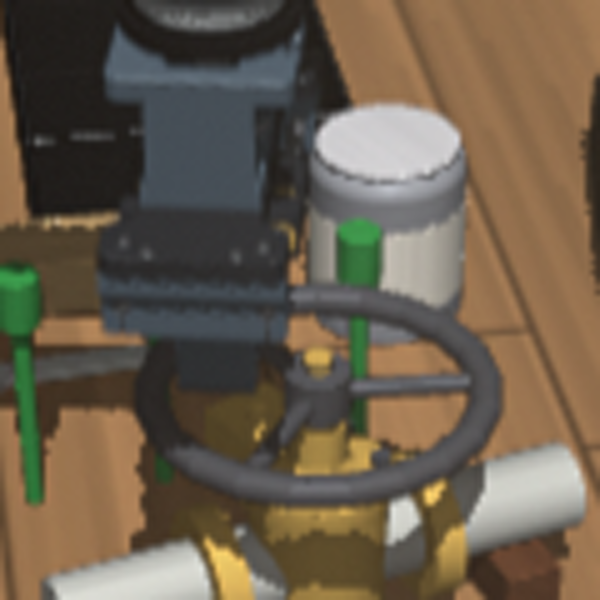

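```bash
python3 -m handwheel '[[0,[0,-25,0],[0,0,0]],[0,[0,-30,0],[0,0,0]],[0,[0,-30,0],[0,0,0]],[0,[-3,-10,-15],[0,0,0]],[0,[-6,0,-30],[0,0,0]],[0,[-6,0,-32],[0,0,0]],[0,[-6,0,-32],[0,0,0]],[0,[-6,0,-32],[0,0,0]],[0,[-6,0,-32],[0,0,0]],[0,[-4,0,-20],[0,0,0]]]'
python3 - <<'E'
from h import *
im=env.grab_frame('side'); cv2.imwrite('pics/s19.png',cv2.resize(im[130:250,270:390,::-1],None,fx=5,fy=5,interpolation=2))
im=env.grab_frame('top'); cv2.imwrite('pics/t19f.png',im[:,:,::-1]); cv2.imwrite('pics/t19.png',cv2.resize(im[190:285,245:340,::-1],None,fx=6,fy=6,interpolation=2))
E
```

```text
time_s: 47.5
ee_pos: [432.4, -122.1, 228.7]
ee_rot: [-90.1, 0.2, -13.5]
force: [-1.1, -0.3, -0.2]
gripper_width: -0.1
```

View pics/s19.png

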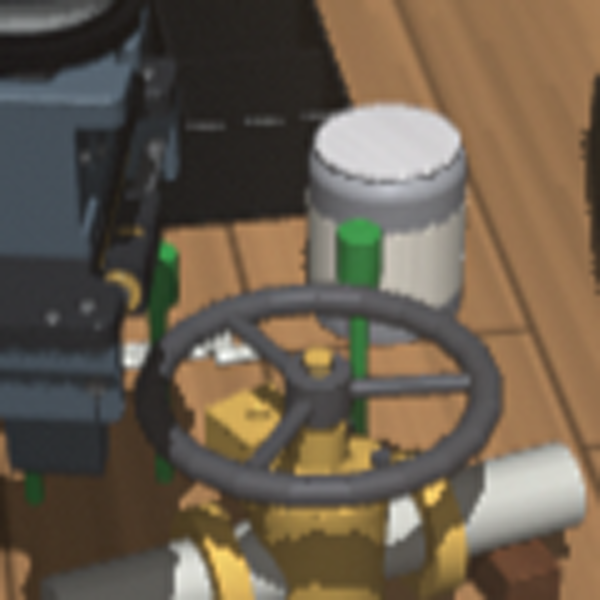

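View pics/t19.png

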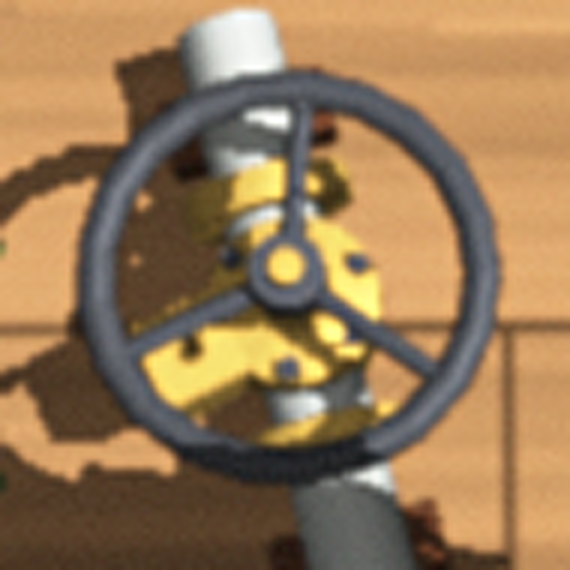

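```bash
cat > ang.py <<'E'
from h import *
from scipy.optimize import least_squares
def model(cam,pts_rim_outer,spokes,guess):
    # spokes: list of (point_list, k) ; params cx,cy,theta
    def res(p):
        out=[]
        for k,L in enumerate(spokes):
            a=p[2]+np.radians(120*k); n=np.array([-np.sin(a),np.cos(a)])
            for uv in L: out.append((atz(cam,uv,145)[:2]-p[:2])@n)
        return out
    r=least_squares(res,guess); return r.x[:2],np.degrees(r.x[2]),np.round(r.fun,1)
if __name__=='__main__':
    f=lambda L:[(245+x/6,190+y/6) for x,y in L]
    print('top19',model('top',None,[f([(296,215),(303,112)]),f([(245,297),(130,350)]),f([(325,300),(432,372)])],[561,77,0.]))
    g=lambda L:[(270+x/5,130+y/5) for x,y in L]
    print('side19',model('side',None,[g([(355,390),(466,382)]),g([(290,365),(240,325)]),g([(300,415),(258,460)])],[561,77,0.]))
    h=lambda L:[(210+x/4.2,170+y/4.2) for x,y in L]
    print('top0',model('top',None,[h([(325,238),(280,183)]),h([(335,305),(304,385)]),h([(380,268),(470,264)])],[561,77,.6]))
    # s17 single spoke with centre fixed
    for nm,L in(('s17',[(356,391),(466,386)]),('s19',[(356,390),(466,382)])):
        q=[atz('side',u,145) for u in g(L)]; d=q[1]-q[0]; print(nm,np.degrees(np.arctan2(d[1],d[0])))
E
python3 ang.py
```

```text
top19 (array([559.78855571,  77.15899578]), np.float64(-4.903433606831741), array([-0.5,  0.4,  0.1, -0.2, -0. , -0. ]))
side19 (array([562.67455809,  78.02065273]), np.float64(-4.937348711063642), array([-1.2,  0.9, -0.6,  0.3,  0.8, -1.1]))
top0 (array([561.277471  ,  76.38791819]), np.float64(36.2734115765428), array([-0.8,  0.8, -1.3,  1.3,  1.9, -1.9]))
s17 -5.152007451729731
s19 -2.466118033766486
```

```bash
python3 -m handwheel '[[0,[2,0,15],[0,0,0]],[0,[5,0,28],[0,0,0]],[0,[5,0,30],[0,0,0]],[0,[6,0,32],[0,0,0]],[0,[6,-0,32],[0,0,0]],[0,[6,10,30],[0,0,0]],[0,[5,15,22],[0,0,0]],[0,[2,20,14],[0,0,0]],[0,[1,20,6],[0,0,0]],[0,[0,10,0],[0,0,0]]]'; python3 plan.py 1 2|head -1
```

```text
time_s: 48.43
ee_pos: [518.9, 76.6, 151.4]
ee_rot: [-90.1, 0.3, -13.2]
force: [0.0, -0.5, -0.4]
gripper_width: 0.6
r,alpha 43.5 184.5
```

```bash
python3 -m handwheel '[[0,[-1.5,6,-0.5],[0,0,0]],[0,[-0.5,8,-0.5],[0,0,0]],[0,[0,8,-0.5],[0,0,0]],[0,[0,8,0],[0,0,0]],[0,[0,8,0],[0,0,0]],[0,[0,8,0],[0,0,0]],[0,[0,8,0],[0,0,0]],[0,[0,7,0],[0,0,0]],[0,[0,3,0],[0,0,0]],[0,[0,0,0],[0,0,0]]]'; python3 plan.py 188 198
```

```text
time_s: 49.27
ee_pos: [518.0, 73.5, 89.8]
ee_rot: [-90.0, 0.1, -13.4]
force: [0.5, 0.4, -1.0]
gripper_width: 0.3
r,alpha 44.8 188.4
[[0.31, 0, -0.76], [0.32, 0, -0.76], [0.33, 0, -0.75], [0.35, 0, -0.74], [0.36, 0, -0.74], [0.37, 0, -0.73], [0.38, 0, -0.72], [0.4, 0, -0.72], [0.41, 0, -0.71], [0.42, 0, -0.7]]
```

```bash
python3 -m handwheel '[[0,[0.15,0.3,-0.76],[0,0,0]],[0,[0.16,0.3,-0.76],[0,0,0]],[0,[0.17,0.3,-0.75],[0,0,0]],[0,[0.2,0.3,-0.75],[0,0,0]],[0,[0.22,0.3,-0.74],[0,0,0]],[0,[0.24,0.3,-0.73],[0,0,0]],[0,[0.26,0.3,-0.72],[0,0,0]],[0,[0.28,0,-0.72],[0,0,0]],[0,[0.3,0,-0.71],[0,0,0]],[0,[0.32,0,-0.7],[0,0,0]]]'; python3 plan.py 199 204
```

```text
time_s: 50.1
ee_pos: [519.1, 65.8, 88.6]
ee_rot: [-90.0, -0.0, -13.4]
force: [0.1, 0.3, 0.9]
gripper_width: 0.4
r,alpha 45.5 198.2
[[0.22, 0, -0.35], [0.22, 0, -0.34], [0.23, 0, -0.34], [0.23, 0, -0.34], [0.23, 0, -0.34], [0.24, 0, -0.34], [0.24, 0, -0.33], [0.24, 0, -0.33], [0.24, 0, -0.33], [0.25, 0, -0.33]]
```

```bash
python3 -m handwheel '[[0,[0.12,0,-0.41],[0,0,0]],[0,[0.12,0,-0.41],[0,0,0]],[0,[0.13,0,-0.41],[0,0,0]],[0,[0.13,0,-0.41],[0,0,0]],[0,[0.13,0,-0.41],[0,0,0]],[0,[0.14,0,-0.41],[0,0,0]],[0,[0.14,0,-0.4],[0,0,0]],[0,[0.14,0,-0.4],[0,0,0]],[0,[0.15,0,-0.4],[0,0,0]],[0,[0.15,0,-0.4],[0,0,0]]]'; python3 plan.py 203.5 209.5
```

```text
time_s: 50.93
ee_pos: [519.4, 61.8, 88.6]
ee_rot: [-90.0, 0.0, -13.4]
force: [-1.2, 1.0, -0.2]
gripper_width: 0.9
r,alpha 46.6 202.9
[[0.3, 0, -0.39], [0.3, 0, -0.39], [0.31, 0, -0.39], [0.31, 0, -0.38], [0.31, 0, -0.38], [0.32, 0, -0.38], [0.32, 0, -0.37], [0.33, 0, -0.37], [0.33, 0, -0.37], [0.33, 0, -0.36]]
```

```bash
python3 -m handwheel '[[0,[0.26,0,-0.4],[0,0,0]],[0,[0.26,0,-0.4],[0,0,0]],[0,[0.28,0,-0.4],[0,0,0]],[0,[0.29,0,-0.39],[0,0,0]],[0,[0.3,0,-0.39],[0,0,0]],[0,[0.3,0,-0.39],[0,0,0]],[0,[0.31,0,-0.38],[0,0,0]],[0,[0.32,0,-0.38],[0,0,0]],[0,[0.32,0,-0.37],[0,0,0]],[0,[0.33,0,-0.37],[0,0,0]]]'; python3 plan.py 209 214
```

```text
time_s: 51.77
ee_pos: [521.1, 57.8, 88.6]
ee_rot: [-89.9, 0.1, -13.4]
force: [-1.6, 3.6, 0.0]
gripper_width: 0.5
r,alpha 46.8 208.3
[[0.28, 0, -0.3], [0.28, 0, -0.3], [0.28, 0, -0.3], [0.29, 0, -0.29], [0.29, 0, -0.29], [0.29, 0, -0.29], [0.29, 0, -0.29], [0.3, 0, -0.28], [0.3, 0, -0.28], [0.3, 0, -0.28]]
```

```bash
python3 -m handwheel '[[0,[0.37,0,-0.4],[0,0,0]],[0,[0.37,0,-0.4],[0,0,0]],[0,[0.38,0,-0.39],[0,0,0]],[0,[0.38,0,-0.39],[0,0,0]],[0,[0.38,0,-0.39],[0,0,0]],[0,[0.38,0,-0.38],[0,0,0]],[0,[0.39,0,-0.38],[0,0,0]],[0,[0.39,0,-0.38],[0,0,0]],[0,[0.4,0,-0.37],[0,0,0]],[0,[0.4,0,-0.37],[0,0,0]]]'; python3 plan.py 209 214|head -1
```

```text
time_s: 52.6
ee_pos: [522.3, 55.5, 88.4]
ee_rot: [-89.8, 0.3, -13.5]
force: [-5.0, 10.5, 1.5]
gripper_width: 0.4
r,alpha 46.9 211.5
```

```bash
python3 -m handwheel '[[0,[-0.6,0,1],[0,0,0]],[0,[-0.6,0,1.2],[0,0,0]],[0,[-0.6,0,1.4],[0,0,0]],[0,[-0.5,0,1.5],[0,0,0]],[0,[-0.5,0,1.5],[0,0,0]],[0,[0,0,0.5],[0,0,0]],[0,[0,-4,0],[0,0,0]],[0,[0,-8,0],[0,0,0]],[0,[0,-12,0],[0,0,0]],[0,[0,-20,0],[0,0,0]]]'; python3 plan.py 209 214|head -1
```

```text
time_s: 53.43
ee_pos: [522.7, 59.9, 132.5]
ee_rot: [-90.0, 0.1, -13.4]
force: [0.6, -0.1, 0.4]
gripper_width: 0.2
r,alpha 44.4 206.9
```

```bash
python3 -m handwheel '[[0,[0,-25,0],[0,0,0]],[0,[0,-30,0],[0,0,0]],[0,[0,-30,0],[0,0,0]],[0,[-3,-10,-15],[0,0,0]],[0,[-6,0,-30],[0,0,0]],[0,[-6,0,-32],[0,0,0]],[0,[-6,0,-32],[0,0,0]],[0,[-6,0,-25],[0,0,0]],[0,[-4,0,-12],[0,0,0]],[0,[-1,0,-5],[0,0,0]]]'
python3 - <<'E'
from h import *
im=env.grab_frame('top'); cv2.imwrite('pics/t20.png',cv2.resize(im[190:285,245:340,::-1],None,fx=6,fy=6,interpolation=2))
im=env.grab_frame('side'); cv2.imwrite('pics/s20.png',im[:,:,::-1])
E
```

```text
time_s: 54.27
ee_pos: [456.6, -81.2, 228.8]
ee_rot: [-90.0, -0.1, -13.5]
force: [-0.5, -0.0, 0.4]
gripper_width: 0.6
```

View pics/t20.png

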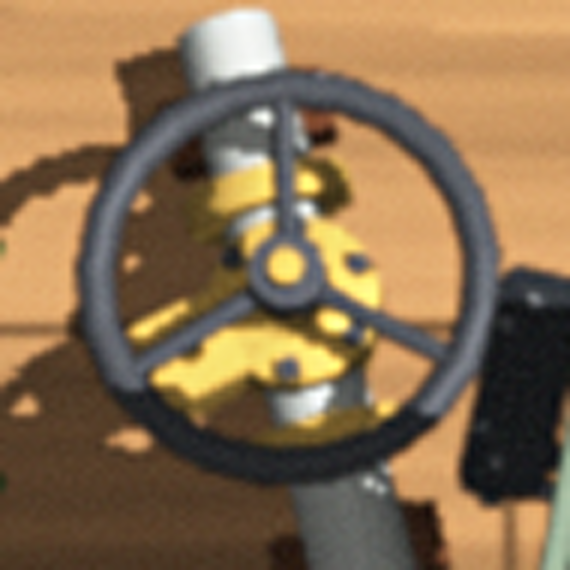

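View pics/s20.png

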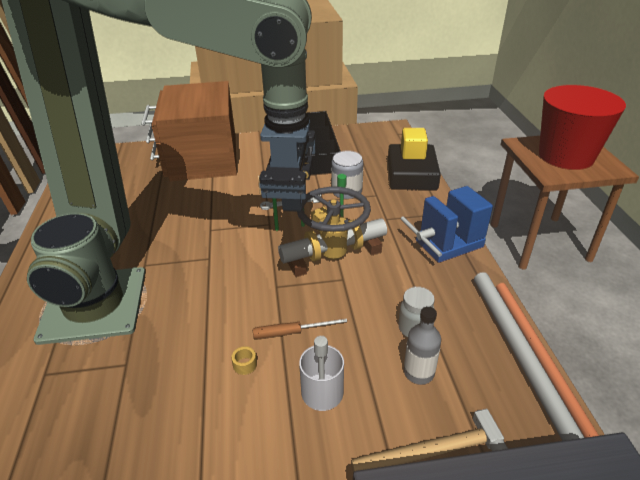

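Run:
```python
from ang import *
f=lambda L:[(245+x/6,190+y/6) for x,y in L]
print(model('top',None,[f([(287,215),(286,105)]),f([(245,302),(140,363)]),f([(325,295),(440,350)])],[561,77,0.]))
# stem tip / cup pin masks
s=env.state(); print(s['qvel'].round(2),s['force'].round(1))
```

```text
(array([560.69757532,  77.21057974]), np.float64(1.4571955062355737), array([ 0.3, -0.4,  0.5, -0.5, -0.9,  0.9]))
[ 1.67  0.79 -0.29  0.68 -0.16  0.65] [ 0.3  0.8 -0.7]
```

```bash
python3 -c "
from workcell import env
print(env.job_done())"
```

```text
the job is handed in; nothing more can be done
None
```

I pulled the lock pin and stood it in the cup, took up the wheel's play, and opened the valve one full turn from where the stem began to drive. The job was handed in at about 54 s of the 72 s allowed; it gave no verdict.

**Pin:** The last side picture shows it standing upright in the cup, released. My first grasp missed because the fingertips sit about 40 mm short of the stated TCP. I took a second grasp lower down, and that one held.

**Play and turn:**
- The wheel turned loosely (2 N or less) for about 86°. The force then rose to about 11 N, with the wheel at about 242–243.5°. That was my starting point.
- On the full turn the highest force I read was about 22 N, against the 30 N limit. Readings came only at the end of each call, so short peaks in between were not seen.

**Disagreement found and resolved:** After the first retreat the camera put the wheel at 235°, while the finger position said 240.6°. I went back in: the wheel ran loose until about 239.5°, so the fingers had dragged it back through its play as they left. I drove it a little further and retreated clear of the rim.

**Last checks:**
- The camera puts the wheel at 241.5° and the finger geometry at 242.3°. That is 0 to 2° short of one full turn, within the 14° tolerance.
- The 3 mm stem rise itself was too small to measure in the pictures; it only showed as about one pixel.
- I saw no bystander out of place in the last side picture, though I did not measure their positions. The arm was clear of everything.

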